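Lock an exposed film away in the pin-released film safe

TASK

Lock the yellow film cassette away in the grey film safe: push the red-handled release pin down through the brass-ringed hole in the safe's roof until the hidden catch lets go and the bin springs ajar, tip the bin fully forward, put the cassette in it, and push the bin shut until it clicks and stays closed. Finish with the release pin standing fully home in its wooden stand, where it can be found in the dark, and leave the green cassette, the film can and the small things on the bench where they are.

Things in the scene. Friction and masses are not known exactly. Their poses are not given: they have to be found in the camera images.
- film_safe: Grey steel film safe fixed to the bench, 150 deep (x) x 160 wide (y) x 140 mm high, shut by a tilt-out bin at its front (x = -75 mm). Origin under its centre; x points to its back, away from the robot within 0.22 rad; z up. The roof's top is at z = 140 mm. Inside, a kick-out spring pushes the bin open and a hidden spring catch under the roof holds it.
- access_hole (a point): Centre of the 12 mm vertical access hole at the top of its brass bush, z = 143 mm (27 mm across, 3 mm above the roof), at x = -10, y = +45 mm in the safe's frame. The catch's pad is 37 mm straight below; pushed down 7 to 9 mm (2 rising to 4 N) it frees the bin; its stop is 14 mm down; it springs back. Axes as the safe's.
- safe_bin (a joint): Tilt of the bin about its bottom pivot (along the safe's y at x = -79, z = 12 mm), rad: 0.005 latched shut (can be pressed to -0.02), about 0.3 when kicked ajar, where it rests on the spring, 0.78 at the forward stop, where it stays by its weight. Shutting takes up to 10 N at the lip: the kick-out spring, then the catch over the last 0.1 rad, which snaps in at 0.
- bin_lip (a point): Middle of the top edge of the bin's dark front panel, 160 mm from the pivot. Shut, it stands at z = 172 mm, 32 mm above the roof, so a finger can hook behind it. The panel is 8 mm thick (rolled edge 10 mm) and 158 mm wide. Axes turn with the bin: z up along the panel, x into the bin.
- bin_floor (a point): Middle of the bin's floor, 45 mm behind the pivot (bin axes: x into the bin, z up the panel). Inside 82 mm deep, 115 wide; side walls 103 mm high at the panel, back wall 52. A striker tongue sticks 48 mm in from the panel 103 mm up, at y = +45 mm. Fully forward, the mouth lies between lip (0.11 m ahead of the pivot, z 0.125 m) and roof edge; what is dropped in slides to the V at the pivot.
- release_pin: The release pin: a pointed steel pin 6 mm thick and 60 mm long under a steel collar (26 mm across, 4 mm thick) and a round red handle 18 mm thick, 48 mm long. Origin on the axis at the collar's underside; z up along the handle, which runs from z = 4 to 52 mm. 60 g. It starts standing in its stand.
- pin_tip (a point): The lower tip of the release pin's steel pin, 60 mm under the collar.
- stand_mouth (a point): Mouth of the hole in the top of the pin stand, a wooden block 42 x 42 x 66 mm on a dark steel foot 74 x 74 x 6 mm, fixed to the bench. The hole is 10.5 mm wide, chamfered to 16 mm, 62 mm deep; the pin is home when its collar lies on the block. z up.
- cassette_yellow: The exposed film: a yellow 35 mm film cassette standing upright, 46 mm high, 22 g. Origin under it on the bench, z up. Its can is 25 mm thick, with its axis at y = -4 mm, a black knob on top from z = 42 mm; a thin dark film lip sticks out to y = +17 mm at x = -6 mm. Grip it across x at y = -4 mm.
- cassette_green: A green film cassette of the same shape, a bystander; to be left where it is. Origin under it on the bench.
- film_can: A black film can with a grey lid, 34 mm across, 56 mm high, a bystander; to be left where it is. Origin under it on the bench.
- red_marker: White marker with a red cap, 130 mm long, lying at the left, a bystander to be left alone.
- clip_a: Stainless film clip, 52 mm long, 12 mm high, lying at the left, a bystander to be left alone.
- clip_b: A second such film clip beside it, to be left alone.
- bench_brush: Flat dust brush with a wooden handle, 160 mm long, 8 mm high, lying in front of the safe near the bench's edge, a bystander to be left alone.

How it is judged:
By the outcome, as a careful person would: the job done as asked, in the order asked, and still so for the second after the job is handed in, with the robot touching nothing.
It also fails if it takes over 72 s, if anything falls off the work surface, if the arm or the gripper's body presses on something with over 40 N, if the wrist force passes 120 N, or if a joint passes its speed limit or range.

ROBOT

A 6-joint arm with a two-finger parallel gripper is mounted at the origin on a cart in front of the work surface, level with it; the furniture and walls round the work are solid. World frame = base frame: x ahead of the robot, y to its left, z up, the work surface at z = 0. Lengths are in mm, angles in rad, forces in N, time in s.
With the tool pointing down it reaches from about 425 to 950 mm from the base axis. Payload 3.5 kg.
Tool frame: the origin (TCP) lies at the centre of the arm's flange, where the gripper is bolted on; the fingertips stand 173 mm ahead of it and the grasp point (between the pads) lies 155 mm ahead of it; x points along the fingers, y is the direction in which the jaws open and shut, and the axes are right-handed (so a half turn about x gives the same grasp; the last joint's range is limited). The gripper opens to 85 mm and grips with 20 to 120 N. Pads are 22 mm wide; open, the fingers measure 114 mm over their backs; the gripper's body (76 mm by 85 mm) begins 54 mm behind the grasp point. The pads swing forward as they close: fully open they stand 13 mm farther back than shut.
Start: joints at [0.987, 0.286, 1.577, -0, 1.279, -0.15], TCP at [283.681, 612.481, 404.725] pointing down, gripper open.
Joint ranges: [-2.77, 2.77], [-0.9, 2.22], [0.21, 2.48], [-1.53, 4.67], [0.24, 2.81], [-2.84, 2.84]. Speed limits (rad/s): [2.79, 2.79, 3.14, 3.14, 3.14, 3.14].

INTERFACE

Orientations are given as a 3x3 rotation matrix whose columns are the frame's x, y, z axes.
In Python, from workcell import sense, get_image, close_job, recognise gives the robot as it stands.
- The arm moves only by the tool play_rows, never from a script. Its argument "moves" is a list of rows, each a list of 6 numbers: the shift along the tool's x, y, z in units of 30 mm (1.0 is 30 mm), then the turn, a rotation vector about the tool's x, y, z in units of 8 degrees (1.0 is 8 degrees). In form: [[tx, ty, tz, ax, ay, az], ...]. A call has 1 to 8 rows; each row is the pose to reach, as a shift and turn from the pose measured when the call began, along the tool's axes at that moment; what a row does not reach only later rows make up. A row lasts 1/8 s, in which the tool goes at most 62.5 mm and 10.7 degrees, less where a joint would pass 70% of its speed; a pose out of reach is approached as far as the arm can. A call with a gripper value outside its range is refused whole. "hand" is the opening in per cent of the stroke, from 0 (shut) to 100 (fully open), set as the call begins (left out, the last holds). The fingers move at their own pace and stop on an object; "grip_force" is the grip in N (left out, the last holds). Time passes only in rows, so rows that repeat a pose let the fingers close. It gives the time, the measured TCP pose, the force and the opening at its end, in the units of the state.
- sense(): the state, without advancing time (a new reading comes with each control period).
- get_image(name): name is "scene" or "top"; returns a dict with "pixels" (480x640x3 uint8, red, green, blue), "vertical_fov" (degrees; the focal length in pixels is half the picture's height over the tangent of half this angle, whatever the lens; pixels are square), "cx", "cy" (the principal point, pixels), "T" (4x4, takes a point from camera to world coordinates). Camera axes: x right, y down, z forward; pixel columns grow to the right and rows downward; lengths in mm; the calibration is good to about 2 mm. A picture is of the moment at which its call begins. There is no depth.
- close_job(): hands the job in, once; it reports no verdict.
Trained networks look in the newest picture that a camera, given by its name, has taken for a name from the list of things; names that differ only in an ending like _2 or _b are one class to them, and where a whole thing is asked for, a point or a joint stands for the part that bears it (a point fixed in the world has none). Each returns a list of dicts, best first, with "p" (0 to 1); they miss things now and then, are a little off and sometimes report something else, mostly with a low value. They report only what shows in the picture. A call takes as long as a camera call.
- recognise(camera, query): "xy" ([column, row] in pixels, amid what is visible of it).
The state is a dict: "time": time; "joint_positions": joint angles; "qvel": joint speeds; "joint_efforts": joint torques, N m; "position": TCP position; "ee_rot": TCP orientation; "contact_force": force on the tool from outside, world axes, zero at the start; "ft_torque": the same for the moment, N m; "width": opening from 0.0 (shut) to 1.0 (fully open).
Only numpy, scipy, OpenCV 4.12 (cv2) and the standard library are available. Lean on these libraries where they do the work, as an engineer would, in place of code of your own. Each camera call takes 0.05 s, during which the arm holds its last target.

## Working session

There is one attempt and no reset: what is moved stays moved. The work goes in short steps, Python scripts to look and compute and a tool call to move; the robot and the scene stay as the last step left them, time stands still between calls to the robot, and variables do not carry over. Pictures are saved under pics/ and viewed, and the job is handed in when it is done.

Besides the shell and the picture viewer there is one more tool, called after "Request:" by a JSON object that holds its "op" and its "data". play_rows: Moves the arm, as the interface text tells. Its arguments: {"type":"object","properties":{"moves":{"type":"array"},"hand":{"type":"number"},"grip_force":{"type":"number"}},"required":["moves"]}

```bash
mkdir -p pics; ls; cat > h.py <<'E'
import numpy as np, cv2
from workcell import sense, get_image, close_job, recognise
def snap(n,f):
    im=get_image(n); cv2.imwrite('pics/'+f,im['pixels'][:,:,::-1]); return im
def ray(im,uv):
    f=240/np.tan(np.radians(im['vertical_fov'])/2)
    T=np.array(im['T']); d=np.array([(uv[0]-im['cx'])/f,(uv[1]-im['cy'])/f,1.])
    return T[:3,3],T[:3,:3]@d
def atz(im,uv,z):
    o,d=ray(im,uv); return o+d*(z-o[2])/d[2]
def proj(im,p):
    f=240/np.tan(np.radians(im['vertical_fov'])/2)
    T=np.array(im['T']); c=T[:3,:3].T@(np.array(p)-T[:3,3]); return np.array([im['cx']+f*c[0]/c[2],im['cy']+f*c[1]/c[2]])
def tri(a,b):
    (o1,d1),(o2,d2)=a,b
    A=np.c_[d1,-d2]; s=np.linalg.lstsq(A,o2-o1,rcond=None)[0]
    p,q=o1+d1*s[0],o2+d2*s[1]; return (p+q)/2,np.linalg.norm(p-q)
E
python3 - <<'E'
from h import *
s=sense(); print(s)
for n in('scene','top'):
    im=snap(n,n+'0.png'); print(n,im['vertical_fov'],im['cx'],im['cy'],np.round(im['T'],3).tolist())
    for q in ['film_safe','access_hole','bin_lip','release_pin','stand_mouth','cassette_yellow','cassette_green','film_can','safe_bin','bench_brush']:
        try: print(q,[(np.round(r['xy'],1).tolist(),round(r['p'],2)) for r in recognise(n,q)[:3]])
        except Exception as e: print(q,e)
E
```

```text
pics
{'time': 0.0, 'joint_positions': array([ 9.86989429e-01,  2.87156237e-01,  1.57820359e+00, -3.54811518e-05,
        1.27857632e+00, -1.50018527e-01]), 'qvel': array([-0.00103923,  0.00095541,  0.00082738,  0.00040294, -0.00149117,
        0.00018718]), 'joint_efforts': array([ 1.31548088e-03, -4.05969322e+01, -2.92635065e+01, -8.80848052e-05,
        5.53212507e-03,  6.02139778e-06]), 'position': array([283.55148308, 612.26730684, 403.33858319]), 'ee_rot': array([[-1.26339208e-03,  4.20300525e-01,  9.07384082e-01],
       [-1.97406637e-03,  9.07381990e-01, -4.20302304e-01],
       [-9.99997253e-01, -2.32224300e-03, -3.16678086e-04]]), 'contact_force': array([ 0.15703804, -0.79210402, -0.12910755]), 'ft_torque': array([0.01434388, 0.01827691, 0.04447054]), 'width': 0.9964651594747388}
scene 54.50954334531706 312.84808039044566 244.31523087344823 [[0.626, 0.579, -0.523, 1136.453], [0.78, -0.473, 0.41, -534.019], [-0.01, -0.664, -0.748, 978.337], [0.0, 0.0, 0.0, 1.0]]
film_safe [([374.2, 258.1], 0.88)]
access_hole [([374.2, 258.1], 0.88)]
bin_lip [([355.6, 221.6], 0.72)]
release_pin [([273.9, 276.8], 0.52)]
stand_mouth [([270.9, 289.6], 0.72)]
cassette_yellow [([228.7, 289.7], 0.56), ([271.7, 290.6], 0.36)]
cassette_green [([172.9, 330.5], 0.68), ([373.5, 257.4], 0.16)]
film_can [([200.1, 302.3], 0.6), ([416.1, 216.1], 0.41)]
safe_bin [([356.8, 221.7], 0.69)]
bench_brush [([319.9, 226.9], 0.73)]
top 49.22786267451711 318.5182266688578 238.96850116158666 [[0.002, -0.994, 0.11, 385.98], [-1.0, -0.003, -0.008, -52.252], [0.009, -0.11, -0.994, 1526.112], [0.0, 0.0, 0.0, 1.0]]
film_safe [([277.8, 201.9], 0.64)]
access_hole [([275.5, 202.6], 0.96)]
bin_lip [([273.7, 227.8], 0.76)]
release_pin [([358.5, 244.0], 0.6)]
stand_mouth []
cassette_yellow [([391.5, 275.2], 0.39)]
cassette_green [([447.3, 264.9], 0.63)]
film_can []
safe_bin [([274.2, 227.3], 0.64)]
bench_brush [([274.7, 228.2], 0.73)]
```

View pics/scene0.png

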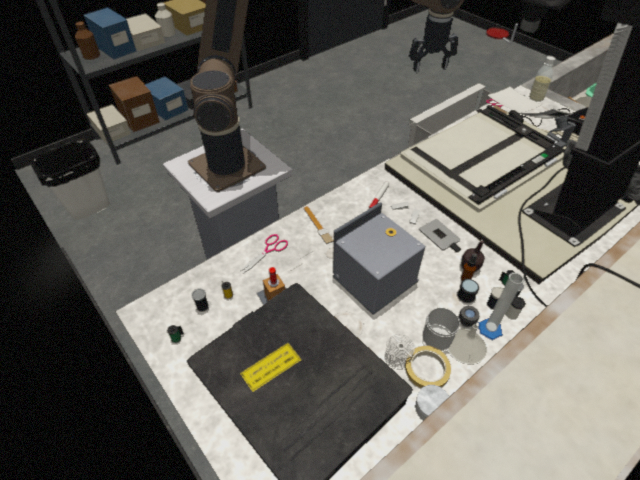

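View pics/top0.png

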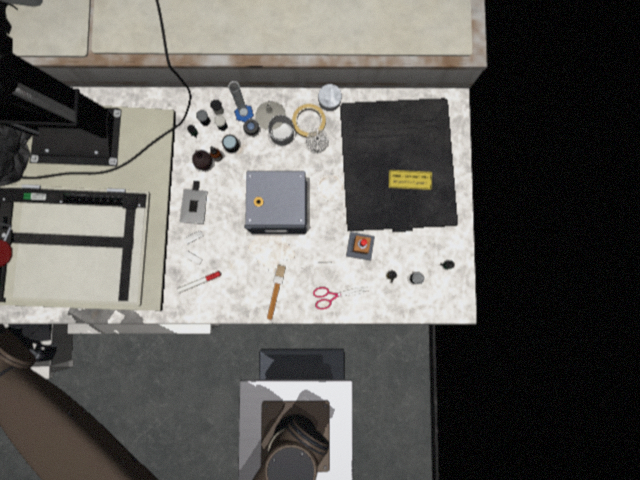

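```bash
python3 - <<'E'
import cv2
a=cv2.imread('pics/scene0.png')[170:370,130:470]; cv2.imwrite('pics/sz.png',cv2.resize(a,None,fx=2.35,fy=2.35,interpolation=cv2.INTER_CUBIC))
a=cv2.imread('pics/top0.png')[150:310,220:480]; cv2.imwrite('pics/tz.png',cv2.resize(a,None,fx=3,fy=3,interpolation=cv2.INTER_CUBIC))
E
```

```text
(no output)
```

View pics/sz.png

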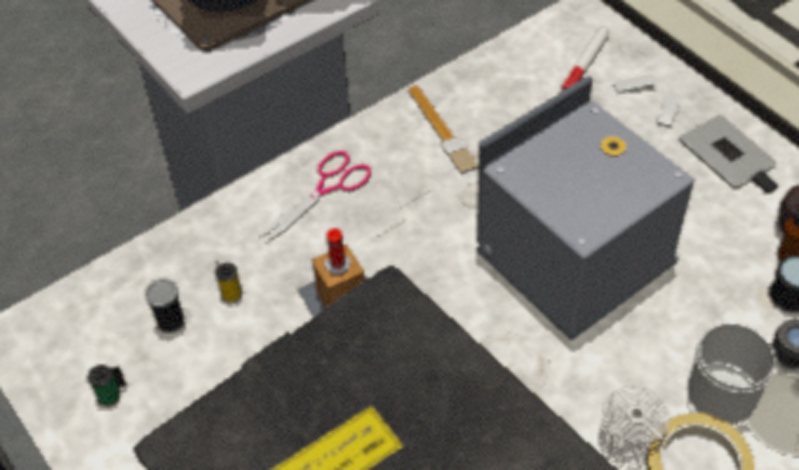

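View pics/tz.png

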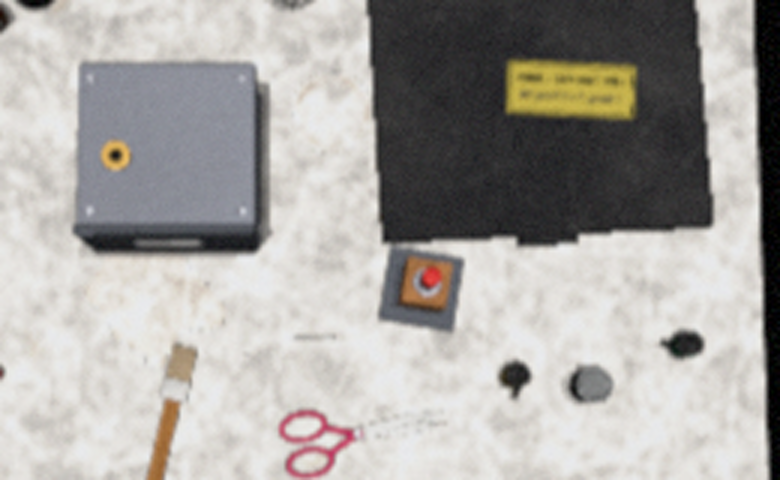

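The scene view shows the safe near (375,258), with its brass ring at (391,232). The pin and stand are at (273,280), the yellow cassette at (228,290), the can at (200,300) and the green cassette at (175,333). In the top view the ring is at (258,202), the pin at (363,243) and the yellow cassette at (391,276).

```bash
cat >> h.py <<'E'
def cen(im,box,kind):
    x0,y0,x1,y1=box; a=im['pixels'][y0:y1,x0:x1].astype(int)
    R,G,B=a[...,0],a[...,1],a[...,2]
    if kind=='brass': m=np.clip(np.minimum(R,G)-B-30,0,80)
    if kind=='red': m=np.clip(R-np.maximum(G,B)-60,0,90)
    if kind=='wood': m=np.clip(R-B-40,0,60)*(R-G<90)
    m=m.astype(float); yy,xx=np.mgrid[y0:y1,x0:x1]
    return np.array([(m*xx).sum(),(m*yy).sum()])/m.sum(), m.sum(), (xx[m>0].min(),yy[m>0].min(),xx[m>0].max(),yy[m>0].max())
E
python3 - <<'E'
from h import *
S=get_image('scene');Tp=get_image('top')
b1=cen(S,(380,222,402,242),'brass');b2=cen(Tp,(248,192,270,212),'brass');print(b1,b2)
print('hole',tri(ray(S,b1[0]),ray(Tp,b2[0])), atz(S,b1[0],143),atz(Tp,b2[0],143))
r1=cen(S,(262,262,284,290),'red');r2=cen(Tp,(352,232,376,254),'red');print(r1,r2)
print('red',tri(ray(S,r1[0]),ray(Tp,r2[0])))
# roof corners top view zoom coords -> px ; roof z=140
for n,(u,v) in dict(bl=(80,64),br=(254,64),fl=(77,228),fr=(268,228)).items(): print(n,atz(Tp,(220+u/3,150+v/3),140))
# screws
for n,(u,v) in dict(bl=(90,78),br=(242,78),fl=(90,211),fr=(243,211)).items(): print('screw',n,atz(Tp,(220+u/3,150+v/3),141))
for n,(u,v) in dict(a=(596,111),b=(683,178),c=(583,241),d=(501,169)).items(): print('screwS',n,atz(S,(130+u/2.35,170+v/2.35),141))
# things
print('foot',[atz(Tp,(220+u/3,150+v/3),6)[:2].round() for u,v in((388,245),(464,257),(453,330),(379,319))])
print('block',[atz(Tp,(220+u/3,150+v/3),72)[:2].round() for u,v in((405,256),(452,262),(447,309),(401,303))])
for n,u,v,z in(('yel',515,374,44),('lip',515,396,23),('can',592,384,56),('grn',686,344,44),('grnlip',664,343,23)): print(n,atz(Tp,(220+u/3,150+v/3),z).round(1))
for n,u,v,z in(('yelS top',226,268,44),('canS',163,291,56),('grnS',102,372,44)): print(n,atz(S,(130+u/2.35,170+v/2.35),z).round(1))
E
python3 - <<'E'
import cv2
a=cv2.imread('pics/scene0.png')[250:350,160:300]; cv2.imwrite('pics/sz2.png',cv2.resize(a,None,fx=5.7,fy=5.7,interpolation=cv2.INTER_CUBIC))
a=cv2.imread('pics/top0.png')[225:295,340:460]; cv2.imwrite('pics/tz2.png',cv2.resize(a,None,fx=6,fy=6,interpolation=cv2.INTER_CUBIC))
E
```

```text
(array([390.52105432, 231.70331083]), np.float64(3111.0), (np.int64(385), np.int64(228), np.int64(395), np.int64(235))) (array([258.13322368, 201.24588816]), np.float64(2432.0), (np.int64(254), np.int64(197), np.int64(262), np.int64(206)))
hole (array([639.92127423,  97.97874801, 141.76590993]), np.float64(0.10636958916232765)) [640.62664061  96.99852647 143.        ] [639.73014684  97.88599787 143.        ]
(array([272.05193929, 271.37099494]), np.float64(2965.0), (np.int64(269), np.int64(267), np.int64(275), np.int64(281))) (array([363.59151414, 241.70590682]), np.float64(2404.0), (np.int64(361), np.int64(238), np.int64(367), np.int64(245)))
red (array([ 535.11466323, -186.87095878,  110.00640583]), np.float64(0.29580507045312454))
bl [721.99145337 130.30529328 140.        ]
br [722.62566806 -26.10809236 140.        ]
fl [573.2345326  130.43997092 140.        ]
fr [573.7659396  -39.28545905 140.        ]
screw bl [708.96047185 120.98995209 141.        ]
screw br [709.50267071 -15.41107531 141.        ]
screw fl [588.38483727 119.02442018 141.        ]
screw fr [588.82358204 -16.98914778 141.        ]
screwS a [592.79351079 120.69515068 141.        ]
screwS b [717.56729641 121.38976436 141.        ]
screwS c [712.06854628 -14.02667678 141.        ]
screwS d [591.27239577 -13.70585582 141.        ]
foot [array([ 576., -155.]), array([ 564., -229.]), array([ 493., -218.]), array([ 503., -146.])]
block [array([ 557., -166.]), array([ 552., -210.]), array([ 508., -205.]), array([ 513., -162.])]
yel [ 448.6 -271.8   44. ]
lip [ 428.5 -274.6   23. ]
can [ 439. -342.   56.]
grn [ 477.3 -434.1   44. ]
grnlip [ 479.5 -418.4   23. ]
yelS top [ 449.7 -273.    44. ]
canS [ 442.6 -342.5   56. ]
grnS [ 481.7 -435.8   44. ]
```

View pics/sz2.png

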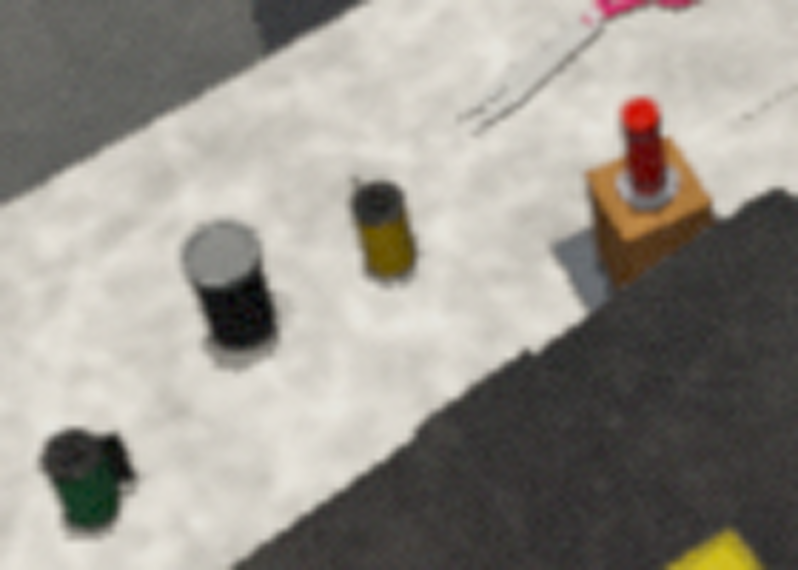

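View pics/tz2.png

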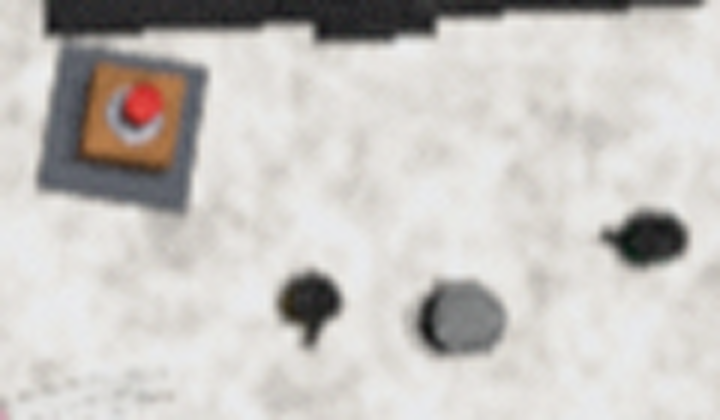

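```bash
cat >> h.py <<'E'
from scipy.spatial.transform import Rotation as Ro
def Rd(yaw=90):
    y=np.array([np.cos(np.radians(yaw)),np.sin(np.radians(yaw)),0]); x=np.array([0,0,-1.]); return np.c_[x,y,np.cross(x,y)]
def row(grasp,yaw=90,R=None):
    """row to bring the grasp point (155 ahead) to world point"""
    s=sense(); R0=s['ee_rot']; R=Rd(yaw) if R is None else R
    p=np.array(grasp)-155*R[:,0]
    t=R0.T@(p-s['position'])/30; a=Ro.from_matrix(R0.T@R).as_rotvec(degrees=True)/8
    return np.r_[t,a].round(2).tolist()
def gp():
    s=sense(); return (s['position']+155*s['ee_rot'][:,0]).round(1), s['contact_force'].round(1), round(s['width'],3), round(s['time'],2), s['joint_positions'].round(2), np.degrees(np.arctan2(s['ee_rot'][1,1],s['ee_rot'][0,1])).round(1), s['ee_rot'][2].round(3)
E
python3 - <<'E'
from h import *
S=get_image('scene');Tp=get_image('top')
print('top disk',atz(Tp,(340+145/6,225+103/6),124),atz(S,(160+640/5.7,250+115/5.7),124))
print('collar',atz(Tp,(340+134/6,225+113/6),75),atz(S,(160+647/5.7,250+187/5.7),75))
print('blockS',[atz(S,(160+u/5.7,250+v/5.7),72)[:2].round() for u,v in((588,173),(672,138),(713,208),(625,245))])
print(row((534,-187,230)),gp())
print('yel axis top', atz(Tp,(340+311/6,225+299/6),44), 'lip tip',atz(Tp,(340+307/6,225+347/6),40),atz(Tp,(340+307/6,225+347/6),10))
E
```

```text
top disk [ 532.47445464 -186.95668321  124.        ] [ 542.15844994 -190.10608072  124.        ]
collar [ 532.91075072 -186.51691062   75.        ] [ 541.75458346 -190.69787832   75.        ]
blockS [array([ 518., -205.]), array([ 525., -166.]), array([ 566., -174.]), array([ 559., -214.])]
[0.66, -20.67, 18.77, -3.11, -0.0, 0.0] (array([283.7, 612.5, 249.7]), array([0.2, 0.4, 0.4]), 1.003, 1.3, array([ 0.99,  0.29,  1.58,  0.  ,  1.28, -0.15]), np.float64(65.1), array([-1., -0., -0.]))
yel axis top [ 448.15826025 -272.25316171   44.        ] lip tip [ 425.70333721 -270.65374129   40.        ] [ 426.50522013 -275.06258868   10.        ]
```

```bash
cat > ov.py <<'E'
from h import *
S=get_image('scene');Tp=get_image('top')
def ov(im,f,box,sc,x,y,yaw,zt):
    a=im['pixels'][:,:,::-1].copy(); x0,y0,x1,y1=box
    a=cv2.resize(a[y0:y1,x0:x1],None,fx=sc,fy=sc,interpolation=cv2.INTER_CUBIC)
    P=lambda p:tuple(((proj(im,p)-[x0,y0]+0.5)*sc).astype(int).tolist())
    c,s=np.cos(yaw),np.sin(yaw)
    def sq(h,z,col):
        q=[P((x+c*u*h-s*v*h,y+s*u*h+c*v*h,z)) for u,v in((1,1),(1,-1),(-1,-1),(-1,1))]
        cv2.polylines(a,[np.array(q)],True,col,1)
    sq(37,0,(255,0,0));sq(37,6,(255,0,0));sq(21,zt,(0,255,0));sq(21,6,(0,255,255))
    for r,z in((13,zt+4),(9,zt+52)):
        q=[P((x+r*np.cos(t),y+r*np.sin(t),z)) for t in np.linspace(0,6.28,24)]; cv2.polylines(a,[np.array(q)],True,(255,0,255),1)
    cv2.imwrite('pics/'+f,a)
    return a
import sys
x,y,yaw,zt=map(float,sys.argv[1:5])
a=ov(S,'o1.png',(225,245,325,320),5,x,y,yaw,zt);b=ov(Tp,'o2.png',(335,220,385,270),7.5,x,y,yaw,zt)
h=max(a.shape[0],b.shape[0]); c=np.zeros((h,a.shape[1]+b.shape[1],3),np.uint8); c[:a.shape[0],:a.shape[1]]=a; c[:b.shape[0],a.shape[1]:]=b
c=c if c.shape[1]<=800 else cv2.resize(c,(800,int(h*800/c.shape[1])))
cv2.imwrite('pics/%s.png'%sys.argv[5],c)
E
python3 ov.py 534 -187 -0.15 72 ovA
```

```text
(no output)
```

View pics/ovA.png

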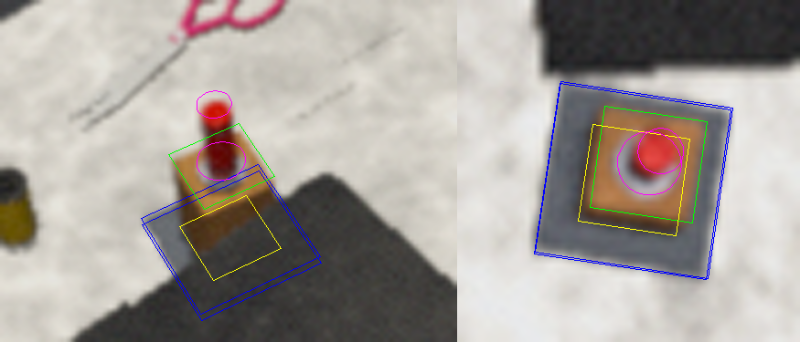

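```bash
python3 ov.py 533 -186.5 -0.15 66 ovB;python3 ov.py 533 -186.5 -0.15 60 ovC
```

```text
(no output)
```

View pics/ovB.png

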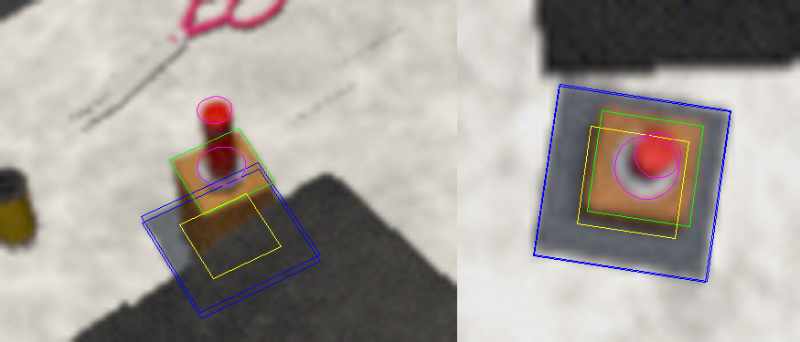

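View pics/ovC.png

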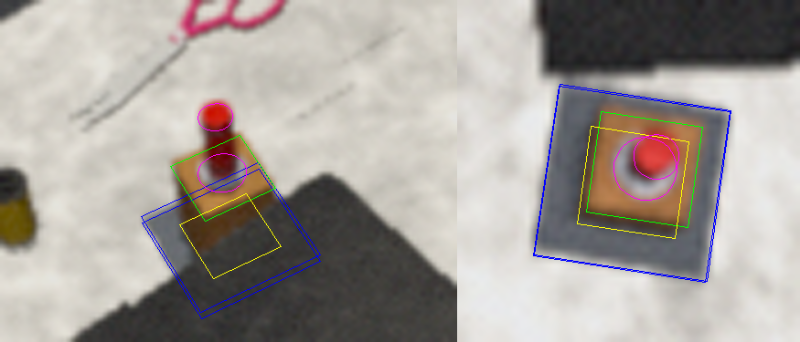

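Request:
{"op": "play_rows", "data": {"moves": [[0.3,-10,9,-1.5,0,0],[0.3,-15,14,-3.1,0,0],[0.3,-20.67,18.77,-3.11,0,0],[0.3,-20.67,18.77,-3.11,0,0],[0.3,-20.67,18.77,-3.11,0,0],[0.3,-20.67,18.77,-3.11,0,0],[0.3,-20.67,18.77,-3.11,0,0],[0.3,-20.67,18.77,-3.11,0,0]], "hand": 60, "grip_force": 40}}

```text
time: 2.6
position: [433.4, 133.9, 399.4]
ee_rot: [[0.002, -0.001, 1.0], [0.0, 1.0, 0.001], [-1.0, 0.0, 0.002]]
contact_force: [0.8, 0.6, -1.0]
width: 0.603
```

```bash
python3 -c "
from h import *
print(gp(),row((533,-187,140)),row((533,-187,96)))"
```

```text
(array([433.6, 133.9, 244.4]), array([ 0.8,  0.6, -1. ]), 0.603, 2.6, array([ 0.08, -0.22,  2.1 ,  0.  ,  1.25, -1.5 ]), np.float64(90.0), array([-1.   ,  0.   ,  0.002])) [3.48, -10.7, 3.31, 0.0, 0.01, -0.0] [4.95, -10.7, 3.31, 0.0, 0.01, -0.0]
```

Request:
{"op": "play_rows", "data": {"moves": [[0.3,-10.7,3.31,0,0,0],[1,-10.7,3.31,0,0,0],[2,-10.7,3.31,0,0,0],[2.8,-10.7,3.31,0,0,0],[2.8,-10.7,3.31,0,0,0],[2.8,-10.7,3.31,0,0,0],[2.8,-10.7,3.31,0,0,0],[2.8,-10.7,3.31,0,0,0]]}}

```text
time: 3.6
position: [533.0, -186.6, 315.8]
ee_rot: [[0.002, -0.001, 1.0], [0.001, 1.0, 0.001], [-1.0, 0.001, 0.002]]
contact_force: [-0.2, -0.2, 0.2]
width: 0.595
```

```bash
python3 -c "
from h import *
print(gp(),row((533,-187,96)))
S=snap('scene','s1.png');T=snap('top','t1.png')
a=S['pixels'][200:320,200:340,::-1];b=T['pixels'][190:290,310:430,::-1]
cv2.imwrite('pics/c1.png',np.hstack([cv2.resize(a,(420,360)),cv2.resize(b,(380,360))]))
"
```

```text
(array([ 533.2, -186.5,  160.8]), array([-0.2, -0.2,  0.2]), 0.595, 3.6, array([-0.52,  0.14,  1.92,  0.  ,  1.08, -2.09]), np.float64(90.0), array([-1.   ,  0.001,  0.002])) [2.16, -0.01, -0.0, 0.0, 0.01, -0.0]
```

View pics/c1.png

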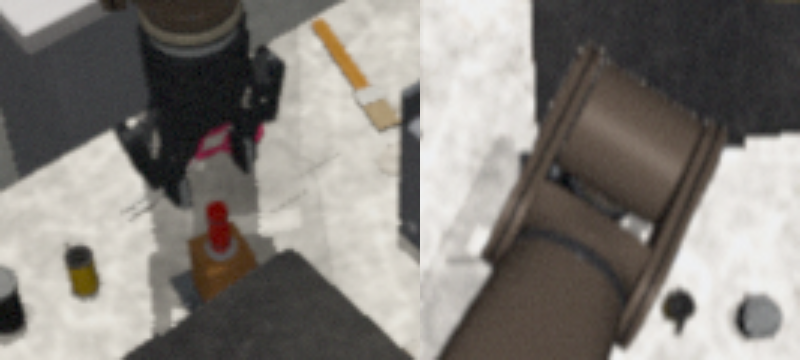

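The gripper is straddling the red handle, which shows at (217,215) in the scene crop. I'll descend and watch the force.

Request:
{"op": "play_rows", "data": {"moves": [[0.6,0,0,0,0,0],[1.2,0,0,0,0,0],[1.7,0,0,0,0,0],[2.1,0,0,0,0,0],[2.15,0,0,0,0,0],[2.15,0,0,0,0,0]]}}

```text
time: 4.45
position: [533.4, -186.1, 251.9]
ee_rot: [[0.003, -0.002, 1.0], [-0.0, 1.0, 0.002], [-1.0, -0.0, 0.003]]
contact_force: [-0.4, -0.4, 0.3]
width: 0.599
```

```bash
python3 -c "
from h import *
print(gp())
S=snap('scene','s2.png')
a=S['pixels'][230:320,220:330,::-1]
cv2.imwrite('pics/c2.png',cv2.resize(a,(770,600)))
for p in ((533,-187,78),(533,-187,66),(533,-187,118)): print(proj(S,p))
"
```

```text
(array([ 533.8, -186.1,   96.9]), array([-0.4, -0.4,  0.3]), 0.599, 4.45, array([-0.52,  0.22,  1.96,  0.  ,  0.96, -2.09]), np.float64(90.1), array([-1.   , -0.   ,  0.003]))
[272.56148509 279.04584351]
[272.92842628 282.02987317]
[271.29515092 268.74779345]
```

View pics/c2.png

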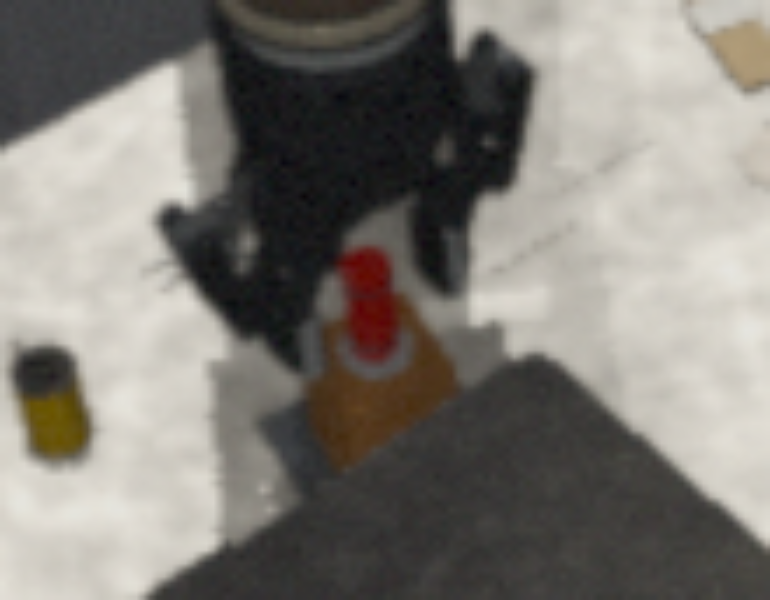

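Request:
{"op": "play_rows", "data": {"moves": [[0,0,0,0,0,0],[0,0,0,0,0,0],[0,0,0,0,0,0],[0,0,0,0,0,0],[0,0,0,0,0,0],[0,0,0,0,0,0],[0,0,0,0,0,0]], "hand": 0, "grip_force": 50}}

```text
time: 5.38
position: [533.8, -186.3, 253.1]
ee_rot: [[0.005, -0.002, 1.0], [-0.001, 1.0, 0.002], [-1.0, -0.001, 0.005]]
contact_force: [0.3, 0.0, 5.0]
width: 0.197
```

```bash
python3 -c "
from h import *
print(gp())
S=snap('scene','s3.png')
a=S['pixels'][230:320,220:330,::-1]
cv2.imwrite('pics/c3.png',cv2.resize(a,(770,600)))
"
```

```text
(array([ 534.5, -186.5,   98.1]), array([0.3, 0. , 5. ]), 0.197, 5.38, array([-0.52,  0.22,  1.96,  0.  ,  0.96, -2.09]), np.float64(90.1), array([-1.   , -0.001,  0.005]))
```

View pics/c3.png

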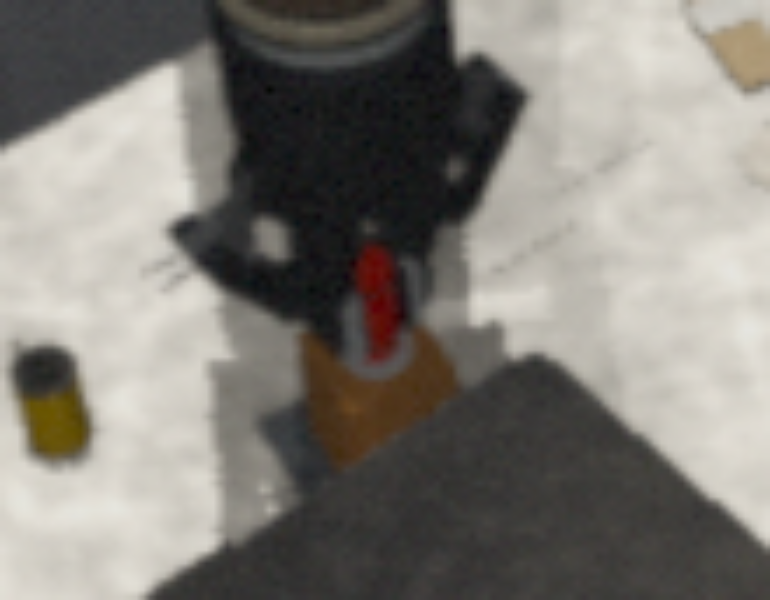

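Request:
{"op": "play_rows", "data": {"moves": [[-0.5,0,0,0,0,0],[-1.2,0,0,0,0,0],[-2.2,0,0,0,0,0],[-3.5,0,0,0,0,0],[-5,0,0,0,0,0],[-5.3,0,0,0,0,0],[-5.3,0,0,0,0,0]]}}

```text
time: 6.3
position: [532.8, -186.0, 412.0]
ee_rot: [[0.005, -0.002, 1.0], [-0.001, 1.0, 0.002], [-1.0, -0.001, 0.005]]
contact_force: [-0.3, 0.9, -0.9]
width: 0.199
```

```bash
python3 -c "
from h import *
print(gp(),row((640,97.7,254)))
S=snap('scene','s4.png')
a=S['pixels'][190:290,200:330,::-1]
cv2.imwrite('pics/c4.png',cv2.resize(a,(780,600)))
"
```

```text
(array([ 533.6, -186.2,  257. ]), array([-0.3,  0.9, -0.9]), 0.199, 6.3, array([-0.52,  0.04,  1.85,  0.  ,  1.25, -2.09]), np.float64(90.1), array([-1.   , -0.001,  0.005])) [0.11, 9.45, 3.59, 0.01, 0.03, 0.01]
```

View pics/c4.png

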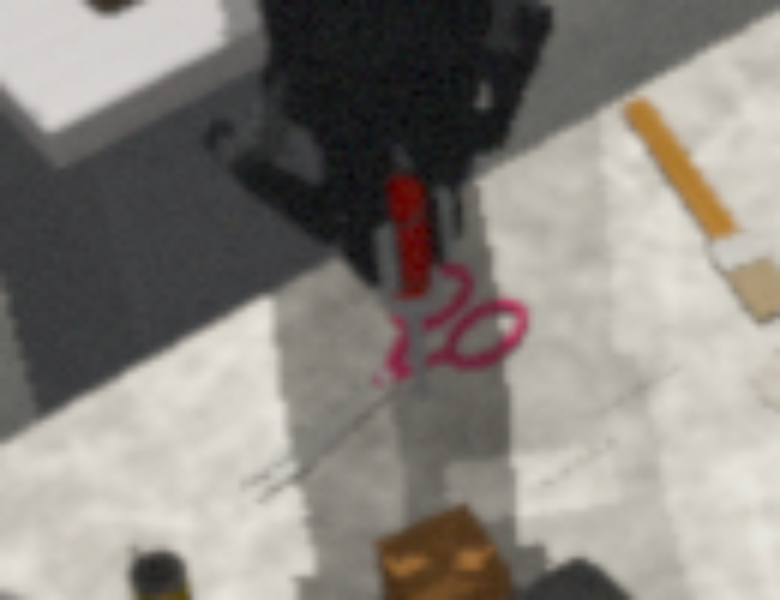

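The pin is held straight, with its tip at about (420,390) in the crop. Next I'll move it over the hole.

Request:
{"op": "play_rows", "data": {"moves": [[0,1.5,1.5,0,0,0],[0,3.5,3.59,0,0,0],[0.05,5.5,3.59,0,0,0],[0.1,7.5,3.59,0,0,0],[0.1,9.45,3.59,0,0.03,0],[0.1,9.45,3.59,0,0.03,0],[0.1,9.45,3.59,0,0.03,0],[0.1,9.45,3.59,0,0.03,0]]}}

```text
time: 7.35
position: [639.8, 96.4, 406.7]
ee_rot: [[-0.003, -0.0, 1.0], [-0.001, 1.0, 0.0], [-1.0, -0.001, -0.003]]
contact_force: [1.5, -0.1, -0.7]
width: 0.197
```

```bash
python3 -c "
from h import *
print(gp(),row((640,97.7,254)))
S=snap('scene','s5.png')
T=snap('top','t5.png')
a=S['pixels'][170:250,350:450,::-1]
cv2.imwrite('pics/c5.png',cv2.resize(a,(800,600),interpolation=2) if 0 else cv2.resize(a,(750,600)))
cv2.imwrite('pics/c5t.png',cv2.resize(T['pixels'][150:260,200:330,::-1],(700,592)))
for z in (254-32-60,143): print(z,proj(S,(640,97.7,z)))
"
```

```text
(array([639.3,  96.3, 251.7]), array([ 1.5, -0.1, -0.7]), 0.197, 7.35, array([-0.01,  0.22,  1.65, -0.  ,  1.27, -1.58]), np.float64(90.0), array([-1.   , -0.001, -0.003])) [-0.08, 0.04, 0.0, 0.0, -0.02, 0.0]
162 [391.44072271 226.05640684]
143 [390.54246928 231.42688984]
```

View pics/c5.png

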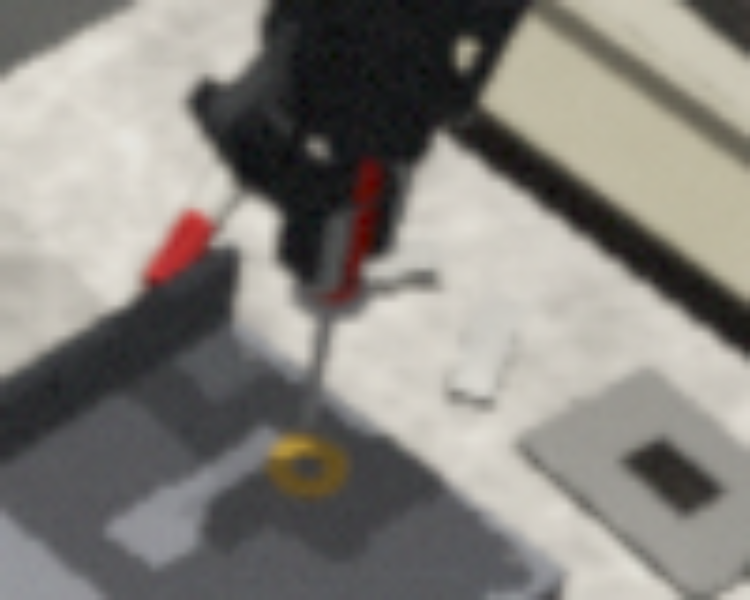

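View pics/c5t.png

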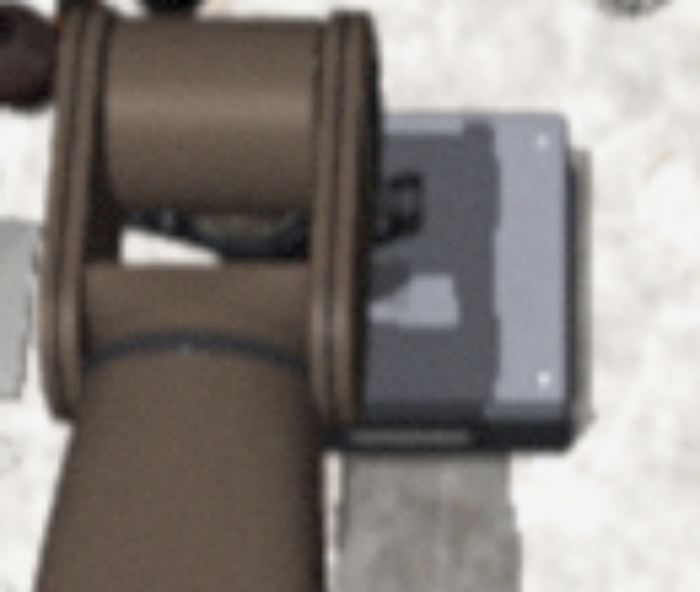

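Request:
{"op": "play_rows", "data": {"moves": [[0,0.04,0.02,0,0,0],[0.2,0.04,0.02,0,0,0],[0.4,0.04,0.02,0,0,0],[0.6,0.04,0.02,0,0,0],[0.7,0.04,0.02,0,0,0],[0.8,0.04,0.02,0,0,0],[0.8,0.04,0.02,0,0,0]]}}

```text
time: 8.32
position: [640.5, 97.3, 383.1]
ee_rot: [[-0.003, 0.0, 1.0], [-0.0, 1.0, -0.0], [-1.0, -0.0, -0.003]]
contact_force: [0.4, 0.2, -1.2]
width: 0.195
```

```bash
python3 -c "
from h import *
print(gp())
S=snap('scene','s6.png')
a=S['pixels'][170:250,350:450,::-1]
cv2.imwrite('pics/c6.png',cv2.resize(a,(750,600)))
"
```

```text
(array([640. ,  97.3, 228.1]), array([ 0.4,  0.2, -1.2]), 0.195, 8.32, array([-0.01,  0.25,  1.67, -0.  ,  1.23, -1.58]), np.float64(90.0), array([-1.   , -0.   , -0.003]))
```

View pics/c6.png

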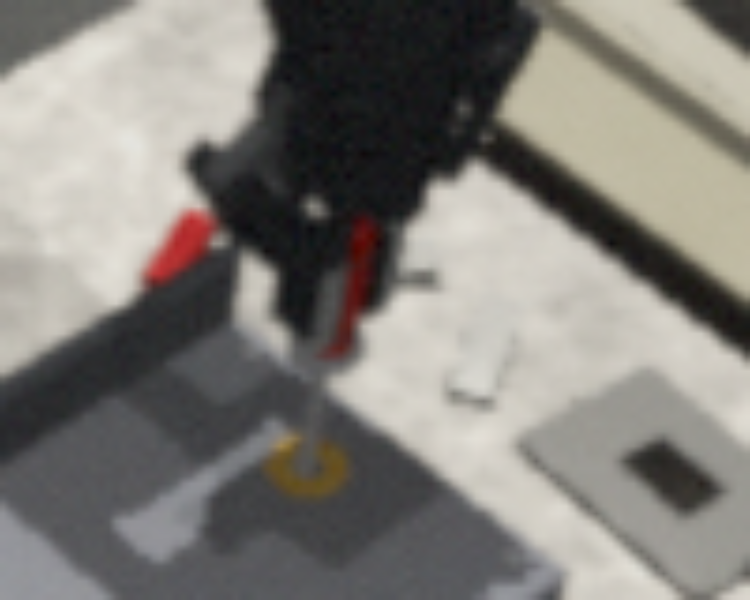

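Request:
{"op": "play_rows", "data": {"moves": [[0.25,0,0,0,0,0],[0.5,0,0,0,0,0],[0.75,0,0,0,0,0],[0.95,0,0,0,0,0],[1.1,0,0,0,0,0],[1.2,0,0,0,0,0],[1.2,0,0,0,0,0]]}}

```text
time: 9.25
position: [640.5, 97.3, 347.7]
ee_rot: [[-0.002, 0.0, 1.0], [-0.0, 1.0, -0.0], [-1.0, -0.0, -0.002]]
contact_force: [-0.9, 0.4, 1.9]
width: 0.196
```

```bash
python3 -c "
from h import *
print(gp())
S=snap('scene','s7.png')
a=S['pixels'][170:290,310:460,::-1]
cv2.imwrite('pics/c7.png',cv2.resize(a,(750,600)))
"
```

```text
(array([640.2,  97.3, 192.7]), array([-0.9,  0.4,  1.9]), 0.196, 9.25, array([-0.01,  0.28,  1.7 , -0.  ,  1.17, -1.58]), np.float64(90.0), array([-1.   , -0.   , -0.002]))
```

View pics/c7.png

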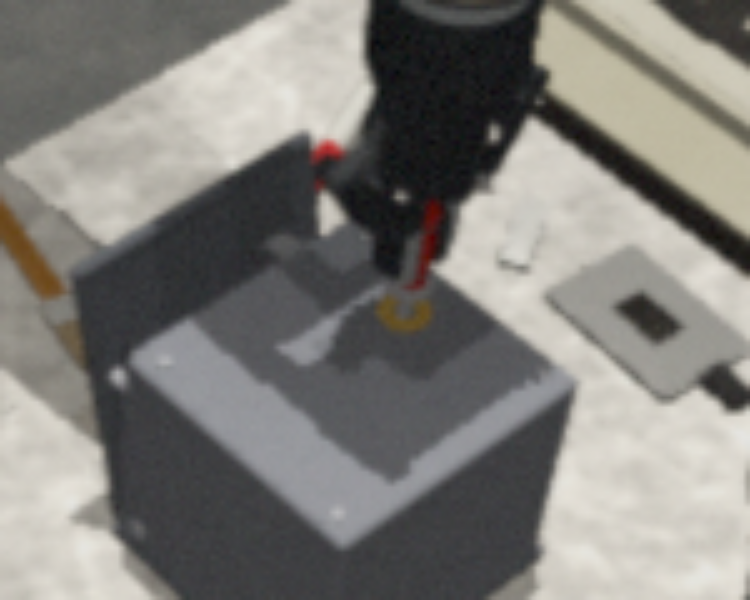

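Request:
{"op": "play_rows", "data": {"moves": [[0.07,0,0,0,0,0],[0.13,0,0,0,0,0],[0.13,0,0,0,0,0]]}}

```text
time: 9.68
position: [640.5, 97.4, 344.0]
ee_rot: [[-0.002, 0.0, 1.0], [-0.0, 1.0, -0.0], [-1.0, -0.0, -0.002]]
contact_force: [-1.0, 0.0, 3.7]
width: 0.196
```

```bash
python3 -c "
from h import *
print(gp())
S=snap('scene','s8.png')
for th in (0,0.1,0.2,0.3): print(th,[proj(S,(571-160*np.sin(th),y,12+160*np.cos(th))).round(1) for y in(131,-27)])
a=S['pixels'][170:290,310:460,::-1]
cv2.imwrite('pics/c8.png',cv2.resize(a,(750,600)))
"
```

```text
(array([640.2,  97.4, 189. ]), array([-1. ,  0. ,  3.7]), 0.196, 9.68, array([-0.01,  0.28,  1.7 , -0.  ,  1.16, -1.58]), np.float64(90.0), array([-1.   , -0.   , -0.002]))
0 [array([381.7, 201.9]), array([333.8, 230.9])]
0.1 [array([377.3, 198.8]), array([329.5, 227.4])]
0.2 [array([372.8, 196.2]), array([325.3, 224.4])]
0.3 [array([368.5, 194.2]), array([321.2, 222. ])]
```

View pics/c8.png

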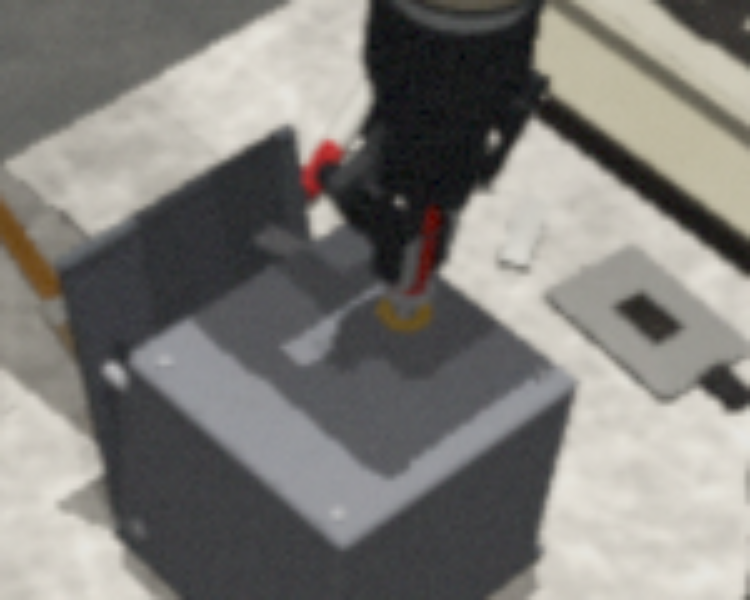

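The bin is ajar: the lip end sits at (368,195), which matches θ≈0.3. Now the pin comes out and goes back to its stand.

Request:
{"op": "play_rows", "data": {"moves": [[-0.6,0,0,0,0,0],[-1.4,0,0,0,0,0],[-2.27,0,0,0,0,0],[-2.27,-2,0,0,0,0],[-2.27,-4,0,0,0,0],[-2.27,-6,-0.5,0,0,0],[-2.27,-8,-2,0,0,0],[-2.27,-9.4,-3.5,0,0,0]]}}

```text
time: 10.72
position: [542.6, -178.5, 412.9]
ee_rot: [[-0.001, 0.001, 1.0], [-0.001, 1.0, -0.001], [-1.0, -0.001, -0.001]]
contact_force: [-0.3, -1.7, -0.4]
width: 0.194
```

```bash
python3 -c "
from h import *
print(gp(),row((533.6,-186.2,205)))
"
```

```text
(array([ 542.5, -178.7,  257.9]), array([-0.3, -1.7, -0.4]), 0.194, 10.72, array([-0.5 ,  0.05,  1.83, -0.  ,  1.26, -2.06]), np.float64(90.0), array([-1.   , -0.001, -0.001])) [1.76, -0.26, -0.3, -0.0, -0.01, 0.01]
```

Request:
{"op": "play_rows", "data": {"moves": [[0.5,-0.26,-0.3,0,0,0],[1.5,-0.26,-0.3,0,0,0],[2.5,-0.26,-0.3,0,0,0],[2.7,-0.26,-0.3,0,0,0],[2.7,-0.26,-0.3,0,0,0]]}}

```text
time: 11.35
position: [533.9, -186.1, 332.1]
ee_rot: [[-0.001, 0.0, 1.0], [-0.001, 1.0, -0.0], [-1.0, -0.001, -0.001]]
contact_force: [-0.6, 0.2, -1.0]
width: 0.195
```

```bash
python3 -c "
from h import *
print(gp(),row((533.6,-186.2,98.5)))
S=snap('scene','s9.png')
a=S['pixels'][220:310,220:330,::-1]
cv2.imwrite('pics/c9.png',cv2.resize(a,(733,600)))
"
```

```text
(array([ 533.7, -186.2,  177.1]), array([-0.6,  0.2, -1. ]), 0.195, 11.35, array([-0.51,  0.12,  1.91, -0.  ,  1.11, -2.08]), np.float64(90.0), array([-1.   , -0.001, -0.001])) [2.62, -0.0, -0.01, -0.0, -0.01, 0.01]
```

View pics/c9.png

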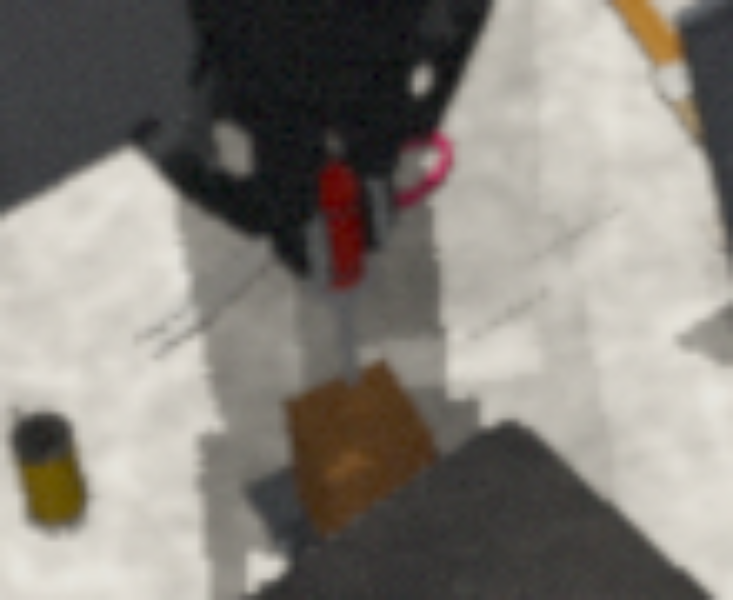

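Request:
{"op": "play_rows", "data": {"moves": [[0.3,0,0,0,0,0],[0.6,0,0,0,0,0],[0.9,0,0,0,0,0],[1.1,0,0,0,0,0],[1.3,0,0,0,0,0],[1.3,0,0,0,0,0]]}}

```text
time: 12.15
position: [534.0, -186.3, 293.3]
ee_rot: [[-0.001, 0.0, 1.0], [-0.001, 1.0, -0.0], [-1.0, -0.001, -0.001]]
contact_force: [0.5, 0.6, -0.5]
width: 0.199
```

```bash
python3 -c "
from h import *
print(gp(),row((533.6,-186.2,98.5)))"
```

```text
(array([ 533.9, -186.5,  138.3]), array([ 0.5,  0.6, -0.5]), 0.199, 12.15, array([-0.51,  0.17,  1.94, -0.  ,  1.04, -2.08]), np.float64(90.0), array([-1.   , -0.001, -0.001])) [1.33, 0.0, -0.01, -0.0, -0.0, 0.01]
```

Request:
{"op": "play_rows", "data": {"moves": [[0.4,0,0,0,0,0],[0.8,0,0,0,0,0],[1.1,0,0,0,0,0],[1.25,0,0,0,0,0],[1.36,0,0,0,0,0],[1.36,0,0,0,0,0]]}}

```text
time: 12.9
position: [534.2, -186.5, 253.2]
ee_rot: [[-0.0, 0.0, 1.0], [-0.002, 1.0, -0.0], [-1.0, -0.002, -0.0]]
contact_force: [-1.8, 0.6, 2.5]
width: 0.199
```

```bash
python3 -c "
from h import *
print(gp())"
```

```text
(array([ 534.2, -186.7,   98.2]), array([-1.8,  0.6,  2.5]), 0.199, 12.9, array([-0.51,  0.22,  1.95, -0.  ,  0.96, -2.08]), np.float64(90.0), array([-1.   , -0.002, -0.   ]))
```

Request:
{"op": "play_rows", "data": {"moves": [[0.04,0,0,0,0,0],[0.04,0,0,0,0,0]]}}

```text
time: 13.15
position: [534.4, -186.5, 253.2]
ee_rot: [[-0.0, -0.0, 1.0], [-0.002, 1.0, 0.0], [-1.0, -0.002, -0.0]]
contact_force: [-3.0, 0.3, 5.1]
width: 0.196
```

Request:
{"op": "play_rows", "data": {"moves": [[0,0,0,0,0,0],[0,0,0,0,0,0],[0,0,0,0,0,0],[0,0,0,0,0,0]], "hand": 60}}

```text
time: 13.65
position: [534.4, -186.5, 253.0]
ee_rot: [[-0.0, -0.0, 1.0], [-0.002, 1.0, 0.0], [-1.0, -0.002, -0.0]]
contact_force: [-0.4, -0.4, -0.4]
width: 0.604
```

Request:
{"op": "play_rows", "data": {"moves": [[-0.7,0,0,0,0,0],[-1.7,0,0,0,0,0],[-3.2,0,0,0,0,0],[-4.5,0,0,0,0,0],[-4.5,0,0,0,0,0]]}}

```text
time: 14.28
position: [535.2, -186.7, 392.6]
ee_rot: [[0.007, -0.0, 1.0], [-0.006, 1.0, 0.0], [-1.0, -0.006, 0.007]]
contact_force: [0.6, 0.9, -0.4]
width: 0.599
```

```bash
python3 -c "
from h import *
print(gp(),row((552,45,225)),)
S=snap('scene','s10.png')
a=S['pixels'][220:310,220:330,::-1]
cv2.imwrite('pics/c10.png',cv2.resize(a,(733,600)))
r=cen(S,(262,262,284,290),'red');print(r)
"
```

```text
(array([ 536.3, -187.6,  237.6]), array([ 0.6,  0.9, -0.4]), 0.599, 14.28, array([-0.51,  0.06,  1.86, -0.  ,  1.21, -2.08]), np.float64(90.0), array([-1.   , -0.006,  0.007])) [0.38, 7.72, 0.56, 0.0, 0.05, 0.04]
(array([272.12264689, 272.21677125]), np.float64(1753.0), (np.int64(269), np.int64(267), np.int64(275), np.int64(283)))
```

View pics/c10.png

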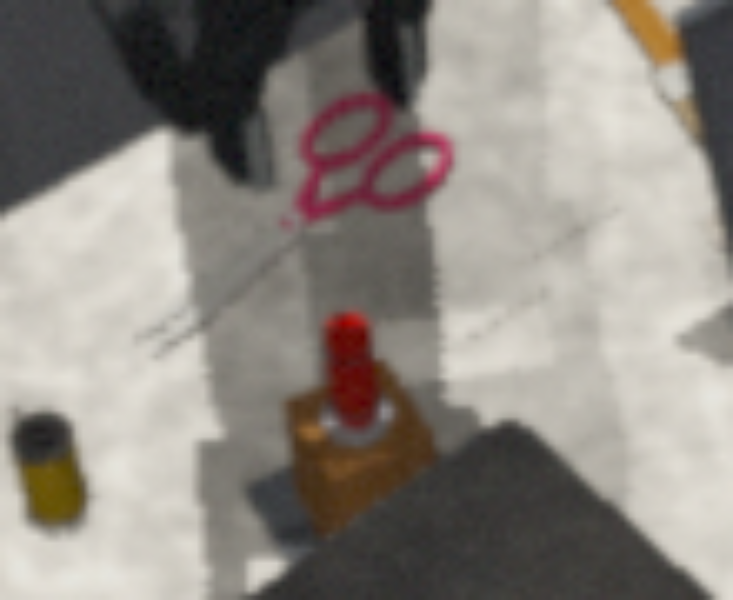

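The pin stands home, with the top of the red handle in the same rows as at the start. Next I'll hook the bin lip with closed fingers.

Request:
{"op": "play_rows", "data": {"moves": [[0,2,0.3,0,0,0],[0.2,4,0.56,0,0.05,0.04],[0.38,6,0.56,0,0.05,0.04],[0.38,7.72,0.56,0,0.05,0.04],[0.38,7.72,0.56,0,0.05,0.04],[0.38,7.72,0.56,0,0.05,0.04]], "hand": 0}}

```text
time: 15.08
position: [551.2, 45.0, 376.1]
ee_rot: [[-0.006, -0.001, 1.0], [0.002, 1.0, 0.001], [-1.0, 0.002, -0.006]]
contact_force: [0.5, -0.4, -0.5]
width: -0.002
```

```bash
python3 -c "
from h import *
print(gp(),row((552,45,165)))
S=snap('scene','s11.png')
cv2.imwrite('pics/c11.png',cv2.resize(S['pixels'][150:290,290:460,::-1],(728,600)))
"
```

```text
(array([550.2,  45.3, 221.1]), array([ 0.5, -0.4, -0.5]), -0.002, 15.07, array([-0.1 ,  0.04,  1.9 ,  0.  ,  1.2 , -1.67]), np.float64(90.0), array([-1.   ,  0.002, -0.006])) [1.87, -0.0, 0.04, 0.0, -0.05, -0.01]
```

View pics/c11.png

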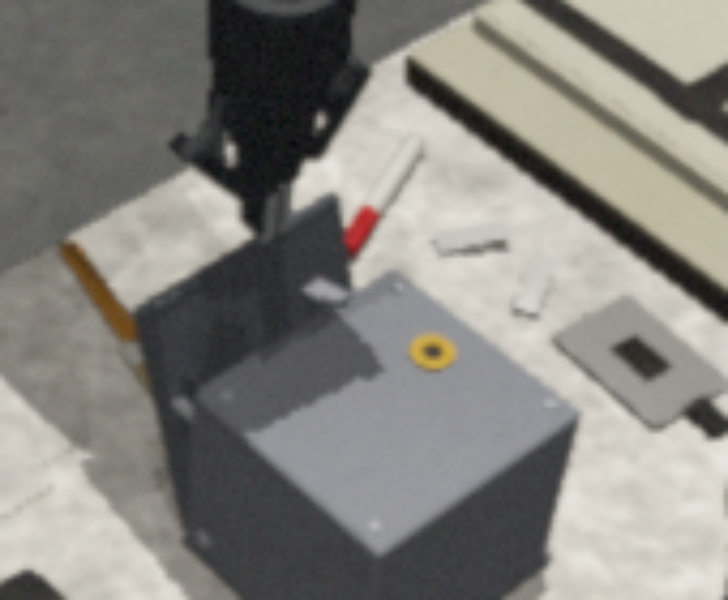

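Request:
{"op": "play_rows", "data": {"moves": [[0.5,0,0.04,0,-0.05,0],[1.0,0,0.04,0,-0.05,0],[1.5,0,0.04,0,-0.05,0],[1.87,0,0.04,0,-0.05,0],[1.87,0,0.04,0,-0.05,0]]}}

```text
time: 15.75
position: [551.8, 44.5, 318.8]
ee_rot: [[-0.002, 0.001, 1.0], [0.002, 1.0, -0.001], [-1.0, 0.002, -0.002]]
contact_force: [0.4, -0.8, 0.0]
width: 0.001
```

```bash
python3 -c "
from h import *
print(gp())
S=snap('scene','s12.png')
cv2.imwrite('pics/c12.png',cv2.resize(S['pixels'][150:290,290:460,::-1],(728,600)))
"
```

```text
(array([551.6,  44.8, 163.8]), array([ 0.4, -0.8,  0. ]), 0.001, 15.75, array([-0.1 ,  0.11,  1.95,  0.  ,  1.09, -1.67]), np.float64(90.0), array([-1.   ,  0.002, -0.002]))
```

View pics/c12.png

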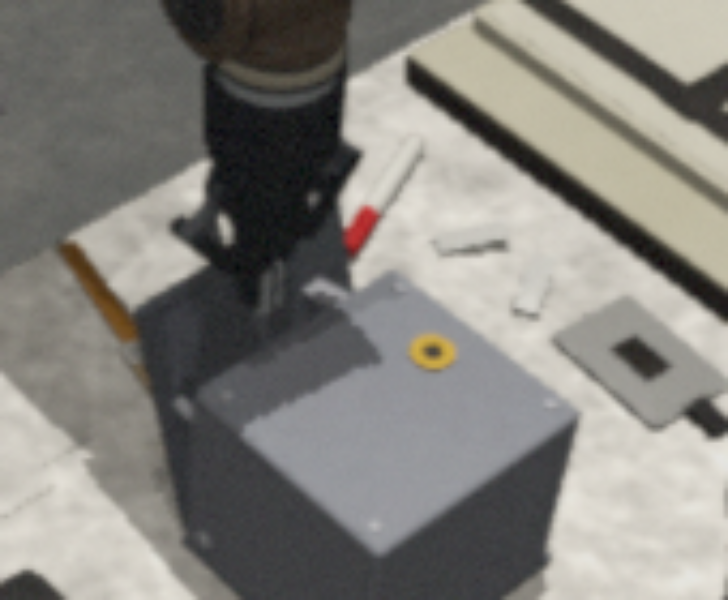

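Request:
{"op": "play_rows", "data": {"moves": [[0.1,0,-0.3,0,0,0],[0.2,0,-0.55,0,0,0],[0.4,0,-0.8,0,0,0],[0.6,0,-1.1,0,0,0],[0.8,0,-1.35,0,0,0],[1.0,0,-1.6,0,0,0],[1.2,0,-1.8,0,0,0],[1.25,0,-1.9,0,0,0]]}}

```text
time: 16.8
position: [494.5, 44.6, 281.5]
ee_rot: [[-0.001, 0.001, 1.0], [0.002, 1.0, -0.001], [-1.0, 0.002, -0.001]]
contact_force: [-0.5, -0.2, 0.4]
width: -0.002
```

```bash
python3 -c "
from h import *
print(gp())
S=snap('scene','s13.png')
cv2.imwrite('pics/c13.png',cv2.resize(S['pixels'][150:290,290:460,::-1],(728,600)))
"
```

```text
(array([494.3,  45. , 126.5]), array([-0.5, -0.2,  0.4]), -0.002, 16.8, array([-0.11,  0.03,  2.11,  0.  ,  1.  , -1.69]), np.float64(90.0), array([-1.   ,  0.002, -0.001]))
```

View pics/c13.png

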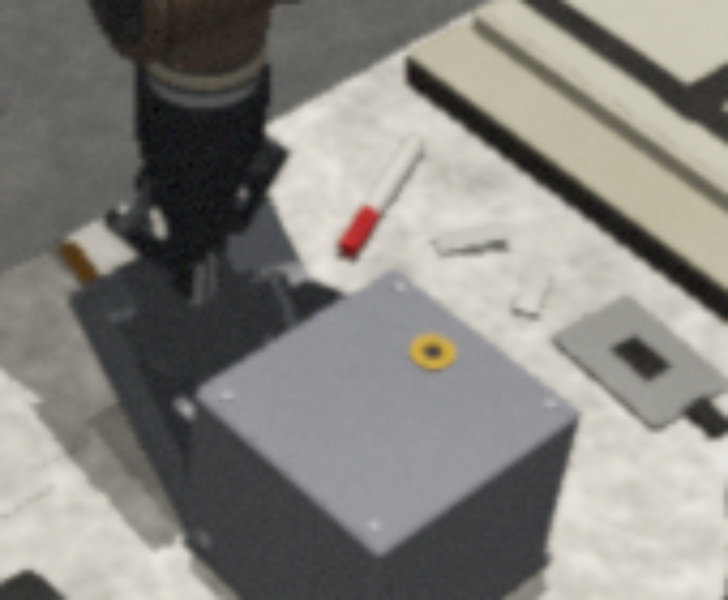

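Request:
{"op": "play_rows", "data": {"moves": [[0.05,0,-0.1,0,0,0],[0.05,0,-0.2,0,0,0],[0.05,0,-0.25,0,0,0],[0.05,0,-0.25,0,0,0]]}}

```text
time: 17.35
position: [488.5, 44.5, 282.1]
ee_rot: [[0.007, 0.001, 1.0], [0.002, 1.0, -0.001], [-1.0, 0.002, 0.007]]
contact_force: [5.5, 0.6, 1.4]
width: -0.001
```

```bash
python3 -c "
from h import *
print(gp())
S=snap('scene','s14.png')
for th in (.6,.7,.78): print(th,[((proj(S,(571-160*np.sin(th),y,12+160*np.cos(th)))-[290,150])*4.283).round(0) for y in(131,-27)])
cv2.imwrite('pics/c14.png',cv2.resize(S['pixels'][150:290,290:460,::-1],(728,600)))
"
```

```text
(array([489.6,  44.7, 127.1]), array([5.5, 0.6, 1.4]), -0.001, 17.35, array([-0.12,  0.02,  2.12,  0.  ,  1.  , -1.69]), np.float64(89.9), array([-1.   ,  0.002,  0.007]))
0.6 [array([286., 178.]), array([ 87., 293.])]
0.7 [array([271., 179.]), array([ 74., 292.])]
0.78 [array([261., 181.]), array([ 64., 294.])]
```

View pics/c14.png

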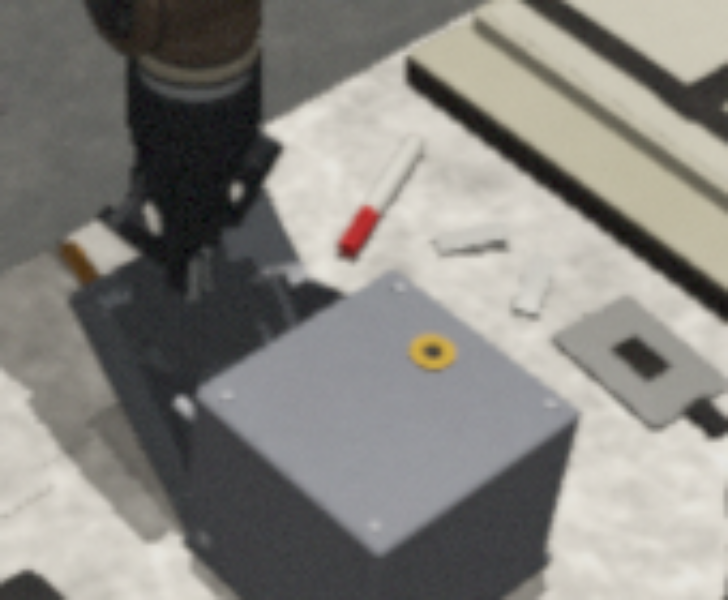

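Request:
{"op": "play_rows", "data": {"moves": [[-0.1,0,0.4,0,0,0],[-1.2,0,0.5,0,0,0],[-2.8,0,0.3,0,0,0],[-3.6,-0.5,0,0,0,0],[-3.6,-2.5,0,0,0,0],[-3.6,-4.5,-0.5,0.5,0,0],[-3.6,-6.5,-1,1,0,0],[-3.6,-8.5,-1.2,1.2,0,0]], "hand": 55}}

```text
time: 18.4
position: [450.8, -212.4, 389.4]
ee_rot: [[0.006, 0.169, 0.986], [0.002, 0.986, -0.169], [-1.0, 0.003, 0.006]]
contact_force: [0.4, 0.2, 0.2]
width: 0.551
```

```bash
python3 -c "
from h import *
print(gp(),row((448.5,-272.5,120),80))
S=snap('scene','s15.png');T=snap('top','t15.png')
cv2.imwrite('pics/c15.png',cv2.resize(S['pixels'][150:350,150:450,::-1],(800,533)))
cv2.imwrite('pics/t15z.png',cv2.resize(T['pixels'][260:290,378:408,::-1],(600,600),interpolation=2))
"
```

```text
(array([ 451.8, -212.1,  234.5]), array([0.4, 0.2, 0.2]), 0.551, 18.4, array([-0.65, -0.1 ,  2.02,  0.01,  1.22, -2.05]), np.float64(80.3), array([-1.   ,  0.003,  0.006])) [3.81, -2.0, 0.24, 0.03, 0.04, -0.02]
```

View pics/c15.png

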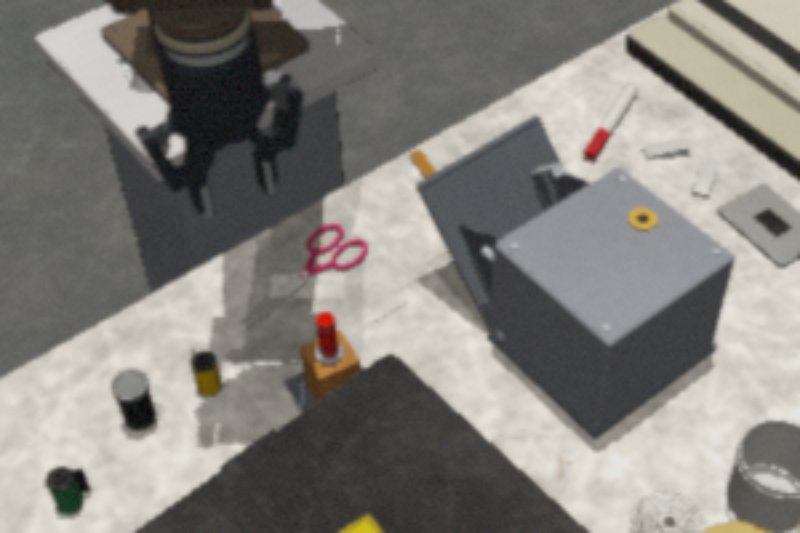

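View pics/t15z.png

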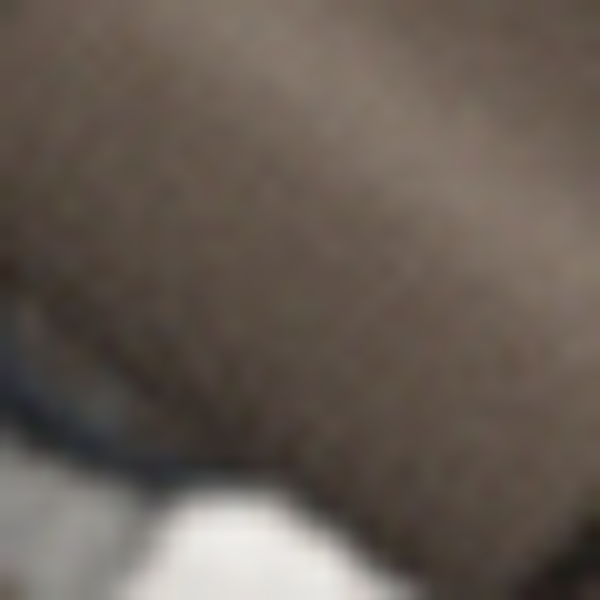

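The bin stays fully forward, with its lip end at (545,120). Next I'll grasp the cassette.

Request:
{"op": "play_rows", "data": {"moves": [[0.5,-0.8,0.1,0.3,0.04,0],[1.5,-1.6,0.2,0.6,0.04,0],[2.6,-1.99,0.24,0.65,0.04,0],[3.6,-1.99,0.24,0.65,0.04,0],[4,-1.99,0.24,0.65,0.04,0],[4,-1.99,0.24,0.65,0.04,0]]}}

```text
time: 19.25
position: [448.4, -274.8, 269.0]
ee_rot: [[-0.001, 0.262, 0.965], [0.003, 0.965, -0.262], [-1.0, 0.003, -0.002]]
contact_force: [0.6, 0.2, 0.9]
width: 0.55
```

```bash
python3 -c "
from h import *
print(gp(),row((448.5,-272.5,27),75))
S=snap('scene','s16.png')
cv2.imwrite('pics/c16.png',cv2.resize(S['pixels'][220:330,160:290,::-1],(709,600)))
"
```

```text
(array([ 448.3, -274.3,  114. ]), array([0.6, 0.2, 0.9]), 0.55, 19.25, array([-0.74,  0.12,  2.04,  0.  ,  0.98, -2.05]), np.float64(74.8), array([-1.   ,  0.003, -0.002])) [2.9, 0.07, -0.01, -0.03, -0.01, -0.02]
```

View pics/c16.png

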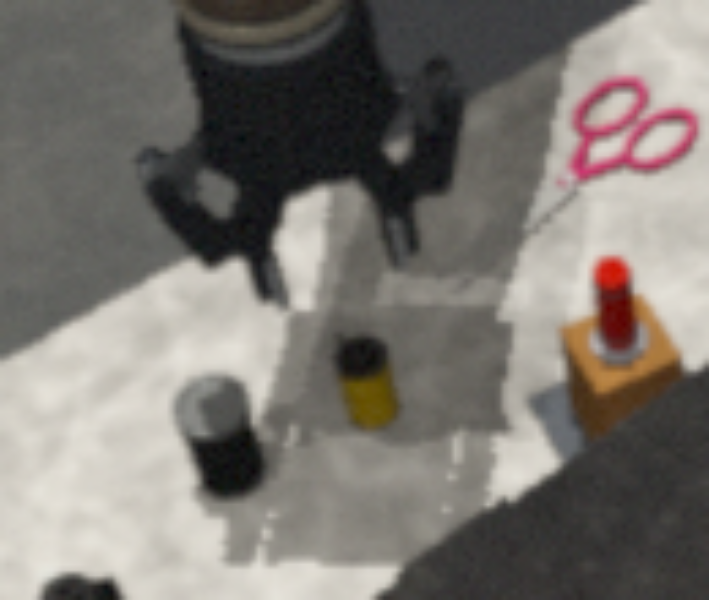

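Request:
{"op": "play_rows", "data": {"moves": [[0.6,0.06,0,0,0,0],[1.2,0.06,0,0,0,0],[1.7,0.06,0,0,0,0],[2.2,0.06,0,0,0,0],[2.6,0.06,0,0,0,0],[2.88,0.06,0,0,0,0],[2.88,0.06,0,0,0,0]]}}

```text
time: 20.18
position: [449.1, -273.2, 183.0]
ee_rot: [[-0.0, 0.262, 0.965], [0.002, 0.965, -0.262], [-1.0, 0.002, -0.001]]
contact_force: [0.4, -0.4, -0.4]
width: 0.55
```

```bash
python3 -c "
from h import *
print(gp())
S=snap('scene','s17.png')
cv2.imwrite('pics/c17.png',cv2.resize(S['pixels'][220:330,160:290,::-1],(709,600)))
"
```

```text
(array([ 449. , -272.8,   28. ]), array([ 0.4, -0.4, -0.4]), 0.55, 20.18, array([-0.74,  0.26,  2.07,  0.  ,  0.81, -2.05]), np.float64(74.8), array([-1.   ,  0.002, -0.001]))
```

View pics/c17.png

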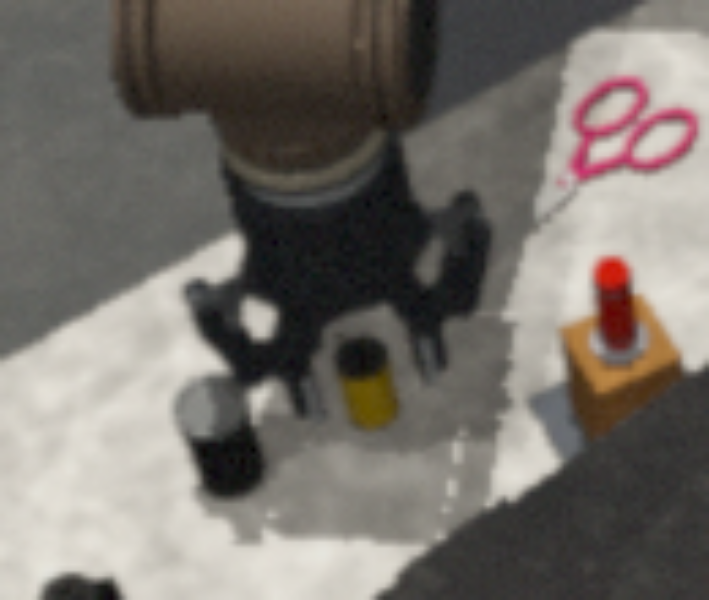

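Request:
{"op": "play_rows", "data": {"moves": [[0,0,0,0,0,0],[0,0,0,0,0,0],[0,0,0,0,0,0],[0,0,0,0,0,0],[0,0,0,0,0,0]], "hand": 0, "grip_force": 30}}

```text
time: 20.85
position: [449.7, -273.6, 184.3]
ee_rot: [[0.002, 0.262, 0.965], [0.001, 0.965, -0.262], [-1.0, 0.001, 0.002]]
contact_force: [-0.6, 0.3, 5.3]
width: 0.275
```

Request:
{"op": "play_rows", "data": {"moves": [[-0.5,0,0,0,0,0],[-1.5,0,0,0,0,0],[-3,0,0,0,0,0],[-5,0,0,0,0,0],[-6.5,0,0,0,0,0],[-7,0,0,-1.8,0,0],[-7,0,0,-1.8,0,0]]}}

```text
time: 21.72
position: [449.3, -273.7, 397.1]
ee_rot: [[0.005, 0.011, 1.0], [-0.002, 1.0, -0.011], [-1.0, -0.002, 0.005]]
contact_force: [-0.8, -0.2, -0.3]
width: 0.278
```

```bash
python3 -c "
from h import *
print(gp(),row((530,45,240)),row((530,45,105)))
S=snap('scene','s18.png')
cv2.imwrite('pics/c18.png',cv2.resize(S['pixels'][180:340,150:330,::-1],(675,600)))
"
```

```text
(array([ 450. , -274. ,  242.1]), array([-0.8, -0.2, -0.3]), 0.278, 21.73, array([-0.74, -0.04,  1.95,  0.  ,  1.23, -2.3 ]), np.float64(89.4), array([-1.   , -0.002,  0.005])) [0.06, 10.65, 2.57, -0.08, 0.03, 0.02] [4.56, 10.66, 2.55, -0.08, 0.03, 0.02]
```

View pics/c18.png

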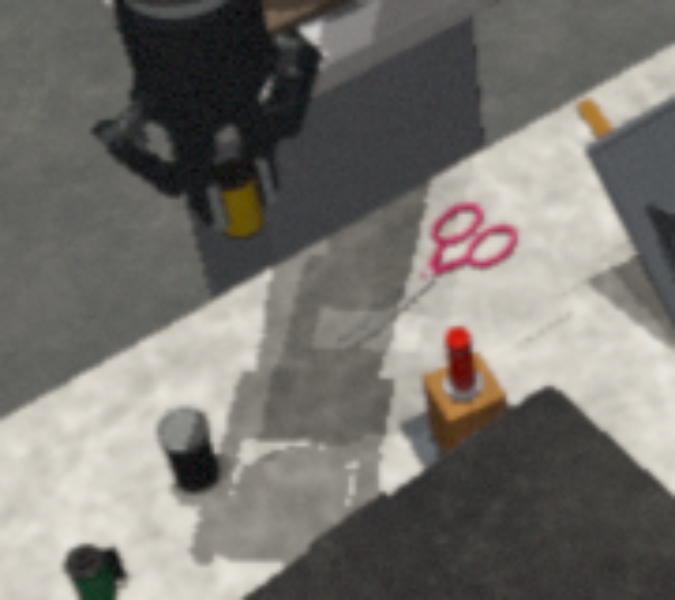

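Request:
{"op": "play_rows", "data": {"moves": [[0.05,2,0.5,-0.08,0.03,0],[0.05,4,1,-0.08,0.03,0],[0.05,6,1.6,-0.08,0.03,0],[0.05,8,2.2,-0.08,0.03,0],[0.05,10,2.8,-0.08,0.03,0],[0.5,10.47,2.85,-0.08,0.03,0],[1,10.47,2.85,-0.08,0.03,0],[1,10.47,2.85,-0.08,0.03,0]]}}

```text
time: 22.78
position: [537.1, 38.5, 363.3]
ee_rot: [[-0.006, 0.001, 1.0], [-0.001, 1.0, -0.001], [-1.0, -0.001, -0.006]]
contact_force: [-0.0, -0.1, 0.3]
width: 0.276
```

```bash
python3 -c "
from h import *
print(gp(),row((538,40,108)))
S=snap('scene','s19.png')
cv2.imwrite('pics/c19.png',cv2.resize(S['pixels'][150:290,290:460,::-1],(728,600)))
"
```

```text
(array([536.1,  38.4, 208.3]), array([-0. , -0.1,  0.3]), 0.276, 22.77, array([-0.12,  0.02,  1.95, -0.  ,  1.17, -1.69]), np.float64(89.9), array([-1.   , -0.001, -0.006])) [3.34, 0.05, 0.05, -0.01, -0.04, 0.01]
```

View pics/c19.png

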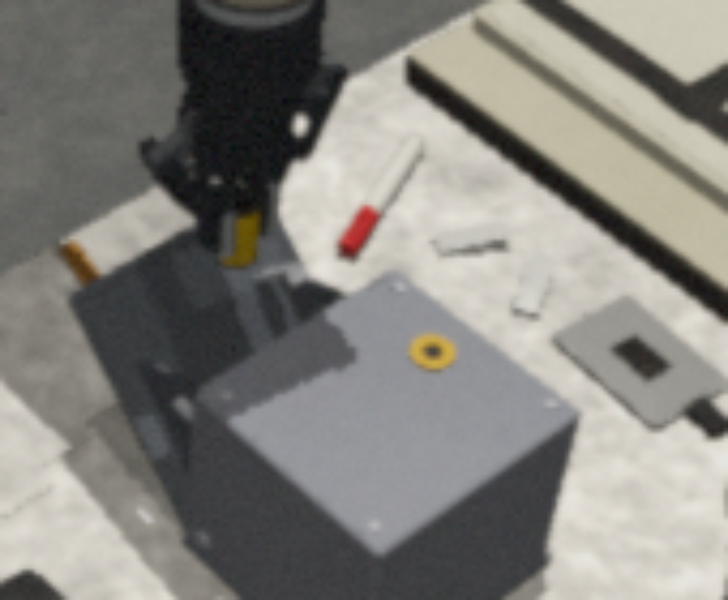

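Request:
{"op": "play_rows", "data": {"moves": [[0.5,0.05,0.05,0,0,0],[1,0.05,0.05,0,0,0],[1.5,0.05,0.05,0,0,0],[2,0.05,0.05,0,0,0],[2.5,0.05,0.05,0,0,0],[3,0.05,0.05,0,0,0],[3.3,0.05,0.05,0,0,0],[3.3,0.05,0.05,0,0,0]]}}

```text
time: 23.82
position: [538.3, 39.7, 264.5]
ee_rot: [[-0.006, 0.001, 1.0], [-0.001, 1.0, -0.001], [-1.0, -0.001, -0.006]]
contact_force: [0.9, 1.0, -0.7]
width: 0.28
```

```bash
python3 -c "
from h import *
print(gp())
S=snap('scene','s20.png')
cv2.imwrite('pics/c20.png',cv2.resize(S['pixels'][150:290,290:460,::-1],(728,600)))
"
```

```text
(array([537.4,  39.6, 109.5]), array([ 0.9,  1. , -0.7]), 0.28, 23.82, array([-0.11,  0.15,  2.01, -0.  ,  0.98, -1.68]), np.float64(89.9), array([-1.   , -0.001, -0.006]))
```

View pics/c20.png

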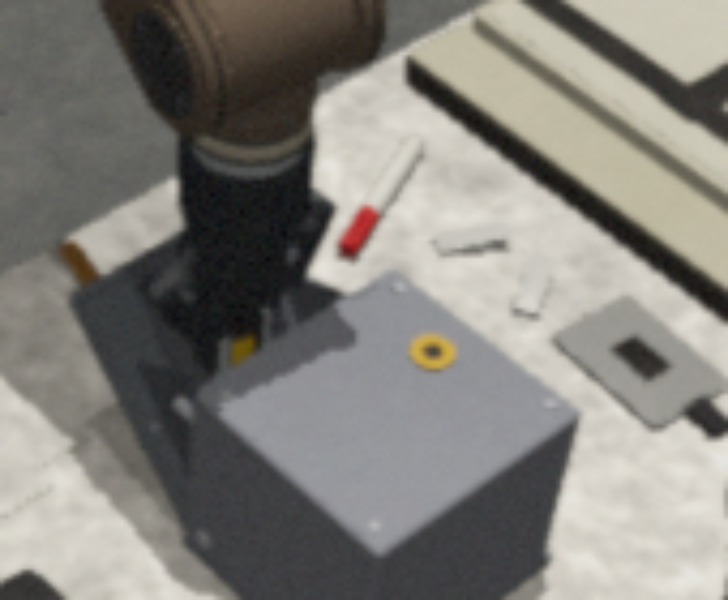

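Request:
{"op": "play_rows", "data": {"moves": [[0.15,0,0,0,0,0],[0.25,0,0,0,0,0],[0.25,0,0,0,0,0]]}}

```text
time: 24.25
position: [538.5, 39.6, 257.6]
ee_rot: [[-0.005, 0.002, 1.0], [-0.001, 1.0, -0.002], [-1.0, -0.001, -0.005]]
contact_force: [0.7, -0.4, -0.3]
width: 0.274
```

Request:
{"op": "play_rows", "data": {"moves": [[0,0,0,0,0,0],[0,0,0,0,0,0],[0,0,0,0,0,0],[0,0,0,0,0,0]], "hand": 48}}

```text
time: 24.75
position: [538.5, 39.7, 257.7]
ee_rot: [[-0.005, 0.001, 1.0], [-0.001, 1.0, -0.001], [-1.0, -0.001, -0.005]]
contact_force: [-0.0, 0.9, -0.3]
width: 0.482
```

Request:
{"op": "play_rows", "data": {"moves": [[-0.5,0,0,0,0,0],[-1.5,0,0,0,0,0],[-3,0,0,0,0,0],[-4.5,0,0,0,0,0],[-4.8,0,0,0,0,0],[-4.8,0,0,0,0,0]]}}

```text
time: 25.5
position: [539.1, 39.8, 402.5]
ee_rot: [[-0.003, 0.001, 1.0], [-0.001, 1.0, -0.001], [-1.0, -0.001, -0.003]]
contact_force: [-0.5, 0.2, 0.1]
width: 0.481
```

```bash
python3 -c "
from h import *
print(gp())
S=snap('scene','s21.png');T=snap('top','t21.png')
cv2.imwrite('pics/c21.png',cv2.resize(S['pixels'][150:290,290:460,::-1],(728,600)))
cv2.imwrite('pics/c21t.png',cv2.resize(T['pixels'][170:290,220:340,::-1],(600,600)))
"
```

```text
(array([538.6,  39.7, 247.5]), array([-0.5,  0.2,  0.1]), 0.481, 25.5, array([-0.11, -0.01,  1.91, -0.  ,  1.24, -1.68]), np.float64(89.9), array([-1.   , -0.001, -0.003]))
```

View pics/c21.png

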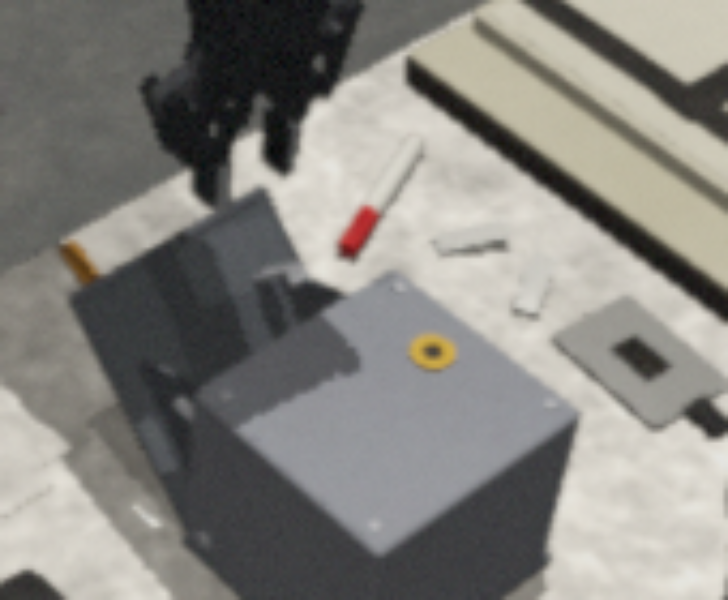

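View pics/c21t.png

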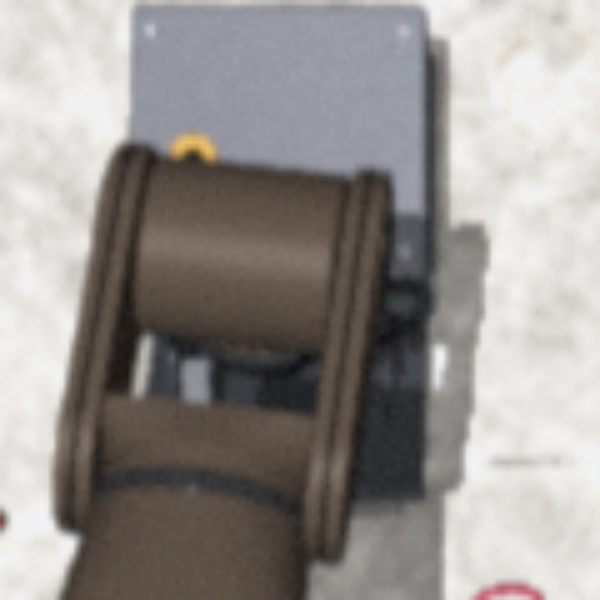

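Request:
{"op": "play_rows", "data": {"moves": [[0,-2,-0.5,0,0,0],[0,-4,-1.2,0,0,0],[0,-6,-2.2,0,0,0],[0,-7.5,-3,0,0,0],[0,-7.5,-3,0,0,0]], "hand": 0}}

```text
time: 26.22
position: [446.6, -187.7, 398.7]
ee_rot: [[-0.011, 0.008, 1.0], [0.001, 1.0, -0.008], [-1.0, 0.001, -0.011]]
contact_force: [0.1, -0.4, 0.2]
width: 0.003
```

```bash
python3 -c "
from h import *
print(gp())
T=snap('top','t22.png')
cv2.imwrite('pics/c22t.png',cv2.resize(T['pixels'][170:290,220:340,::-1],(600,600)))
print(recognise('top','cassette_yellow')[:3])
print(row((436,45,200)))
"
```

```text
(array([ 444.9, -187.5,  243.7]), array([ 0.1, -0.4,  0.2]), 0.003, 26.23, array([-0.61, -0.14,  2.04, -0.01,  1.25, -2.17]), np.float64(89.6), array([-1.   ,  0.001, -0.011]))
[{'xy': [291.2, 234.4], 'p': 0.63}]
[1.49, 7.67, -0.41, -0.02, -0.07, -0.01]
```

View pics/c22t.png

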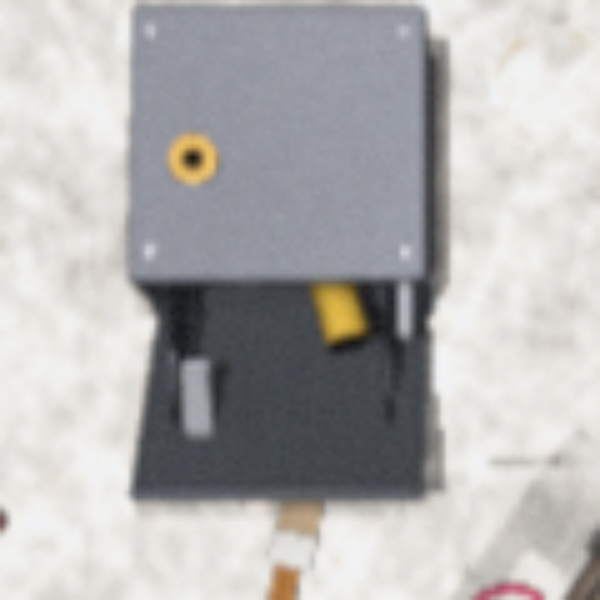

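The top view shows the yellow cassette lying in the bin at (340,315) in the crop. Now I'll go to the front of the panel.

Request:
{"op": "play_rows", "data": {"moves": [[0,2,-0.4,0,0,0],[0.3,4,-0.41,0,-0.07,0],[0.7,6,-0.41,0,-0.07,0],[1.2,7.9,-0.41,0,-0.07,0],[1.4,7.9,-0.41,0,-0.07,0],[1.4,7.9,-0.41,0,-0.07,0]]}}

```text
time: 27.08
position: [435.7, 52.9, 356.5]
ee_rot: [[-0.002, 0.0, 1.0], [0.002, 1.0, -0.0], [-1.0, 0.002, -0.002]]
contact_force: [-0.7, 0.4, -1.0]
width: -0.002
```

```bash
python3 -c "
from h import *
print(gp())
S=snap('scene','s23.png')
cv2.imwrite('pics/c23.png',cv2.resize(S['pixels'][130:270,260:430,::-1],(728,600)))
print(row((436,52,122)))
"
```

```text
(array([435.3,  53.2, 201.6]), array([-0.7,  0.4, -1. ]), -0.002, 27.07, array([-0.11, -0.21,  2.18,  0.  ,  1.17, -1.68]), np.float64(90.0), array([-1.   ,  0.002, -0.002]))
[2.67, -0.01, 0.0, -0.02, -0.01, -0.01]
```

View pics/c23.png

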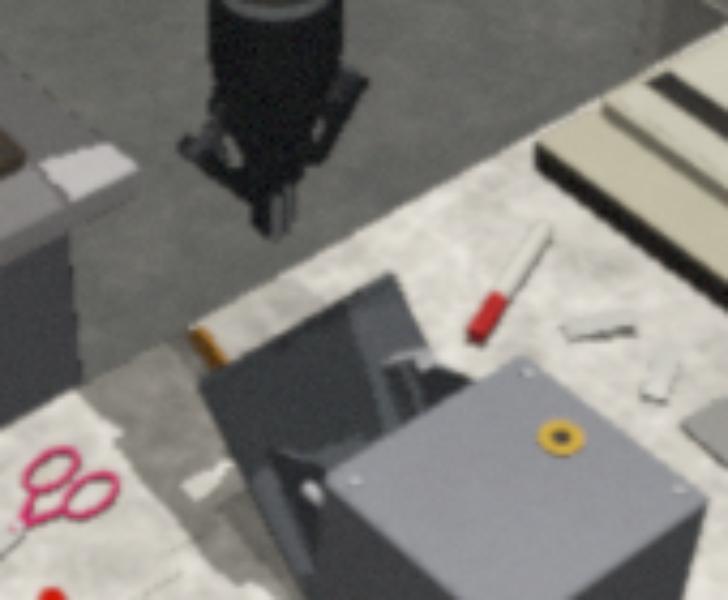

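Request:
{"op": "play_rows", "data": {"moves": [[0.6,0,-0.1,0,0,0],[1.2,0,-0.1,0,0,0],[1.8,0,-0.1,0,0,0],[2.4,0,-0.1,0,0,0],[2.6,0,-0.1,0,0,0],[2.6,0,-0.1,0,0,0]]}}

```text
time: 27.88
position: [432.8, 51.6, 278.7]
ee_rot: [[-0.002, 0.004, 1.0], [0.002, 1.0, -0.004], [-1.0, 0.002, -0.002]]
contact_force: [0.1, -0.2, -0.0]
width: 0.001
```

```bash
python3 -c "
from h import *
print(gp())
S=snap('scene','s24.png')
cv2.imwrite('pics/c24.png',cv2.resize(S['pixels'][130:270,260:430,::-1],(728,600)))
"
```

```text
(array([432.5,  51.9, 123.7]), array([ 0.1, -0.2, -0. ]), 0.001, 27.88, array([-0.12, -0.11,  2.25,  0.  ,  1.  , -1.68]), np.float64(89.8), array([-1.   ,  0.002, -0.002]))
```

View pics/c24.png

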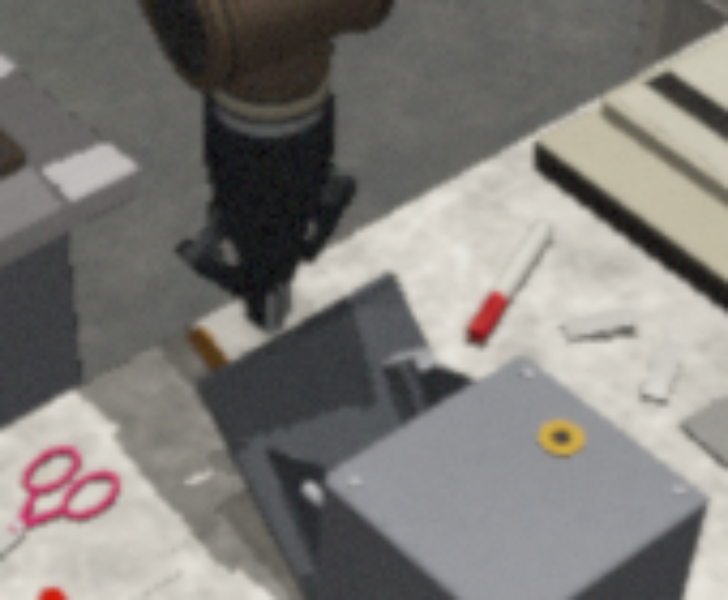

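Request:
{"op": "play_rows", "data": {"moves": [[0,0,0.5,0,0,0],[-0.05,0,0.9,0,0,0],[-0.1,0,1.3,0,0,0],[-0.2,0,1.7,0,0,0],[-0.4,0,2.1,0,0,0],[-0.6,0,2.5,0,0,0],[-0.7,0,2.8,0,0,0],[-0.8,0,3.0,0,0,0]]}}

```text
time: 28.92
position: [523.4, 51.4, 302.9]
ee_rot: [[-0.002, 0.003, 1.0], [0.002, 1.0, -0.003], [-1.0, 0.002, -0.002]]
contact_force: [-2.5, -0.3, -1.2]
width: -0.004
```

```bash
python3 -c "
from h import *
print(gp())
S=snap('scene','s25.png')
cv2.imwrite('pics/c25.png',cv2.resize(S['pixels'][130:270,260:430,::-1],(728,600)))
"
```

```text
(array([523. ,  51.6, 147.9]), array([-2.5, -0.3, -1.2]), -0.004, 28.93, array([-0.1 ,  0.07,  2.02,  0.  ,  1.05, -1.66]), np.float64(89.8), array([-1.   ,  0.002, -0.002]))
```

View pics/c25.png

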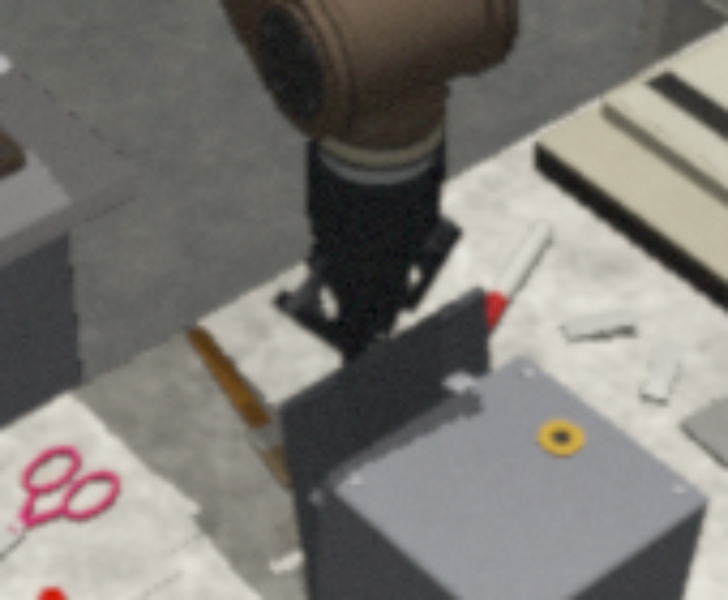

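Request:
{"op": "play_rows", "data": {"moves": [[-0.05,0,0.3,0,0,0],[-0.1,0,0.6,0,0,0],[-0.1,0,0.85,0,0,0],[-0.1,0,1.0,0,0,0],[-0.1,0,1.1,0,0,0],[-0.1,0,1.15,0,0,0],[-0.1,0,1.15,0,0,0]]}}

```text
time: 29.85
position: [558.5, 51.1, 306.5]
ee_rot: [[0.0, 0.003, 1.0], [0.001, 1.0, -0.003], [-1.0, 0.001, 0.0]]
contact_force: [-1.1, -0.5, 0.9]
width: 0.002
```

```bash
python3 -c "
from h import *
print(gp())
S=snap('scene','s26.png')
cv2.imwrite('pics/c26.png',cv2.resize(S['pixels'][130:270,260:430,::-1],(728,600)))
"
```

```text
(array([558.6,  51.3, 151.5]), array([-1.1, -0.5,  0.9]), 0.002, 29.85, array([-0.09,  0.14,  1.94,  0.  ,  1.06, -1.66]), np.float64(89.8), array([-1.   ,  0.001,  0.   ]))
```

View pics/c26.png

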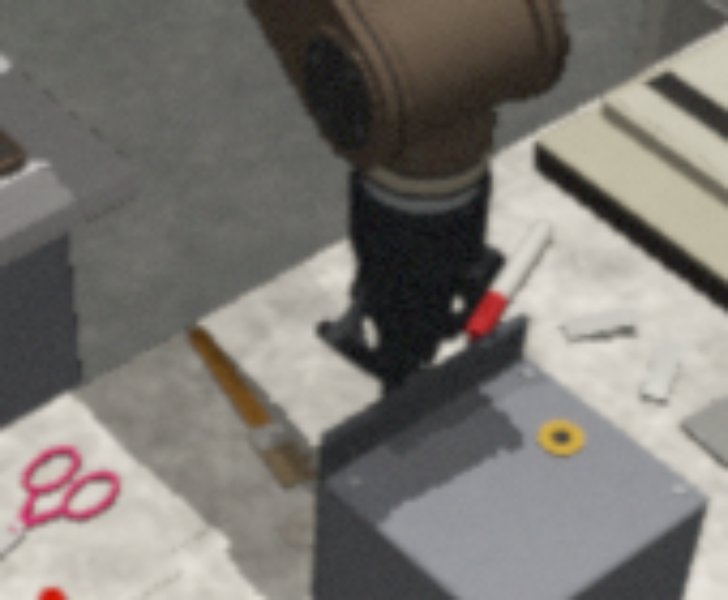

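Request:
{"op": "play_rows", "data": {"moves": [[0,0,0.1,0,0,0],[0,0,0.2,0,0,0],[0,0,0.2,0,0,0]]}}

```text
time: 30.28
position: [561.9, 51.2, 306.3]
ee_rot: [[-0.017, 0.002, 1.0], [0.001, 1.0, -0.002], [-1.0, 0.001, -0.017]]
contact_force: [-20.1, -0.9, 12.8]
width: 0.003
```

```bash
python3 -c "
from h import *
print(gp())"
```

```text
(array([559.3,  51.4, 151.3]), array([-20.1,  -0.9,  12.8]), 0.003, 30.27, array([-0.09,  0.15,  1.93, -0.  ,  1.08, -1.66]), np.float64(89.9), array([-1.   ,  0.001, -0.017]))
```

Request:
{"op": "play_rows", "data": {"moves": [[0,0,-0.3,0,0,0],[0,0,-1,0,0,0],[-0.5,0,-2,0,0,0],[-2,0,-3,0,0,0],[-3,0,-3.5,0,0,0],[-3.5,-2,-3.5,0,0,0],[-3.5,-4,-3.5,0,0,0],[-3.5,-5,-3.5,0,0,0]]}}

```text
time: 31.28
position: [458.1, -100.9, 413.6]
ee_rot: [[-0.014, 0.005, 1.0], [-0.001, 1.0, -0.005], [-1.0, -0.001, -0.014]]
contact_force: [1.2, 0.0, 0.1]
width: -0.001
```

```bash
python3 -c "
from h import *
print(gp())
S=snap('scene','s27.png');T=snap('top','t27.png')
for th in (0,0.05,.1): print(th,[proj(S,(571-160*np.sin(th),y,12+160*np.cos(th))).round(1) for y in(131,-27)])
print(cen(S,(262,262,284,290),'red'))
"
```

```text
(array([ 456. , -101.1,  258.6]), array([1.2, 0. , 0.1]), -0.001, 31.27, array([-0.43, -0.19,  2.05, -0.01,  1.29, -2.  ]), np.float64(89.7), array([-1.   , -0.001, -0.014]))
0 [array([381.7, 201.9]), array([333.8, 230.9])]
0.05 [array([379.5, 200.3]), array([331.7, 229.1])]
0.1 [array([377.3, 198.8]), array([329.5, 227.4])]
(array([271.85203008, 271.20511278]), np.float64(3325.0), (np.int64(269), np.int64(267), np.int64(275), np.int64(281)))
```

View pics/s27.png

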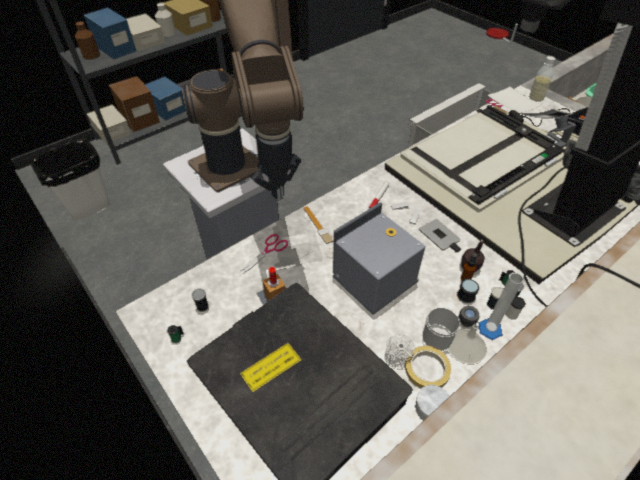

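View pics/t27.png

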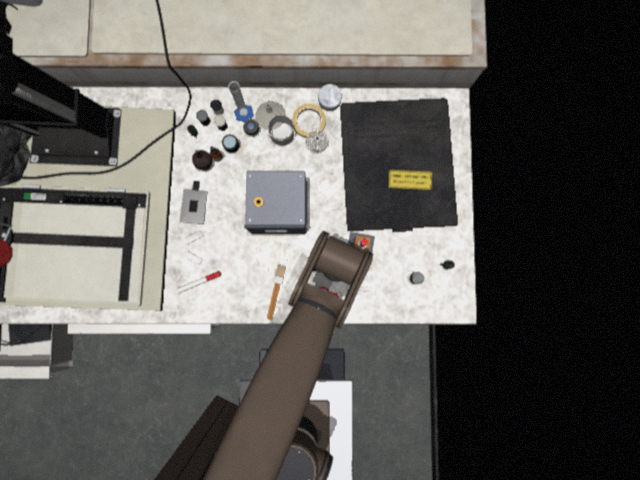

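Request:
{"op": "play_rows", "data": {"moves": [[0,0,0,0,0,0],[0,0,0,0,0,0],[0,0,0,0,0,0],[0,0,0,0,0,0]]}}

```text
time: 31.88
position: [458.3, -100.5, 413.1]
ee_rot: [[-0.015, 0.005, 1.0], [-0.001, 1.0, -0.005], [-1.0, -0.001, -0.015]]
contact_force: [-0.6, -0.0, 0.4]
width: -0.003
```

```bash
python3 -c "
from h import *
S=snap('scene','s28.png')
a=cv2.imread('pics/scene0.png');b=cv2.imread('pics/s28.png')
d=cv2.absdiff(a,b).max(2)
for n,(x0,y0,x1,y1) in dict(lip=(328,198,390,250),can=(188,282,212,316),green=(162,320,188,346),brush=(303,205,336,246),marker=(366,180,392,210),clips=(390,200,422,228)).items(): print(n,d[y0:y1,x0:x1].mean().round(1),d[y0:y1,x0:x1].max())
cv2.imwrite('pics/c28.png',np.hstack([cv2.resize(i[180:260,320:400],(400,400)) for i in(a,b)]))
"
```

```text
lip 2.3 19
can 2.6 21
green 2.5 23
brush 6.0 24
marker 1.7 9
clips 1.4 6
```

View pics/c28.png

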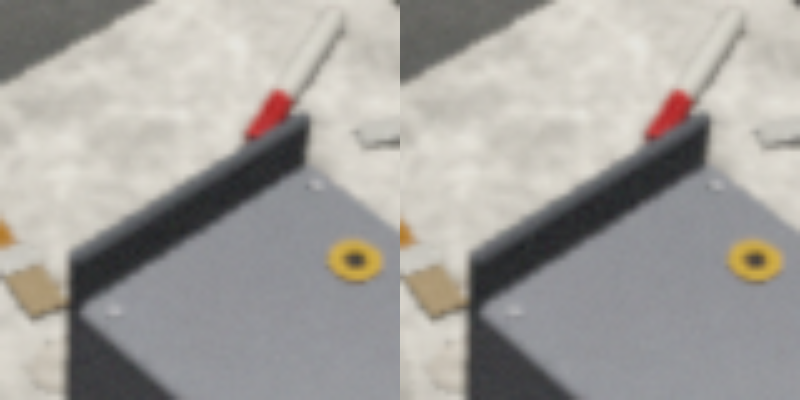

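The safe looks the same as at the start: latched, with nothing moved. I'll hand the job in.

```bash
python3 -c "
from h import *
print(close_job())"
```

```text
the job is handed in; nothing more can be done
None
```

The yellow cassette is locked in the film safe and the release pin is back in its stand. I handed the job in at about 32 s of the 72 s allowed.

- **Order of work:** I pushed the pin through the brass-ringed hole until the bin sprang ajar, then put the pin back in its stand. After that I tipped the bin to its forward stop, dropped the cassette in, and pushed the bin shut against its stop with about 20 N along the push (about 24 N in all).
- **Bin:** before I closed it, the top view showed the cassette lying inside. After I let go, the bin stayed shut, and the final picture of its lip matches the starting picture.
- **Pin:** the red handle is within 0.3 px of where it started, so the collar is resting on the block.
- **Other things on the bench:** the film can, green cassette, marker and clips show no change. The brush region differed slightly more, but it looks unmoved and I put that down to shadow.
- **A disagreement:** the cameras put the top of the pin stand at about 60 to 66 mm, not the 72 mm I first worked out from the block and foot sizes. I set the grasp height to suit both, and the pin's return was confirmed by contact force.
- **Not checked directly:** the click itself. I judged it from the push meeting the stop and the bin staying closed afterwards.

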